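# Cover the olive pan at the griddle stall

## Task

The griddle is cold and service is over: cover the open pan of olives with the flat steel cover that lies on the griddle plate. The cover is too thin to pick up where it lies, so slide it, still flat, over the griddle's front edge until its tab stands clear, and take it by the tab. Lay it (do not drop it) flush and square on the open pan's sloping rim, tab at the low end, so that the whole opening is closed, then let go and leave everything else where it is.

Things in the scene. Friction and masses are not known exactly. Their poses are not given: they have to be found in the camera images.
- cover: The loose cover: flat stainless plate 3 mm thick, 0.14 kg, an oblong 176 (x) by 108 mm (y) with a flat tab 36 mm wide and 52 mm long in the middle of its -x short side. No knob or rim. Starts flat on the griddle, tab roughly towards the robot, wholly on the plate. Origin: centre of the oblong's underside; z out of its top face. Fingertips pressed on it from above with 6 to 20 N drag it along.
- cover_tab (a point): The point to grip on the tab: on its centre line, mid-thickness, 30 mm out from the oblong's short side, at (-118, 0, 1.5) mm in the cover's frame. Its axes are the cover's. The friction coefficient between cover and oiled griddle plate is about 0.4, between cover and pan about 0.6.
- griddle: Fixed griddle: dark steel plate 400 deep (x) by 500 mm wide (y), 14 mm thick, its top 160 mm above the counter (plane z = 0.160 of this frame). Splash guards 50 mm high at both sides, 93 mm high at the back. Origin: on the counter below the middle of the plate's front edge; x runs from that edge to the back, z up.
- griddle_edge (a point): Middle of the plate's top front edge, at (0, 0, 160) mm in the griddle's frame. The edge is straight and open, faces the robot and runs along the griddle's y; no gutter or guard. The front panel lies 30 mm back beneath the plate, its knobs more than 40 mm below the plate's top, none in front of the edge.
- pan_open: The open pan of olives: rim outline 176 (x) by 108 mm (y), as the cover's oblong, with a flat flange 12 mm wide all round; 65 mm deep, fixed in a wire stand. The rim slopes 30 degrees: x points uphill, away from the robot, z squarely out of the rim. Origin: centre of the rim on the flange's top face, 125 mm above the counter. Cover laid right: its frame coincides with this one.
- pan_stops (a point): Middle of the two stop ears at the low end of the open pan, on the rim's plane at (-90.5, 0, 0) mm in its frame. The ears, 3 mm thick, rise 9 mm above the rim, 28 to 52 mm either side of the centre line. The cover's short side goes uphill of them, its tab out between them; it may creep 2 mm down onto them, no farther. Under the tab the air is free for 25 mm.
- pan_shut: Another pan just like it in a stand just like it, with its own cover already on. It stands to the left or right of the open one. Leave alone. Same frame as the open pan's.
- pot: Steel pot, about 150 mm across and 95 mm high, loose on the left part of the griddle. Origin: centre of its base. Leave alone.
- flatbread: Round flat loaf, 112 mm across and 23 mm high, loose on the left part of the griddle. Origin: centre of its underside. Leave alone.
- shaker: Glass salt shaker with a steel top, 56 mm across and 97 mm high, loose on the counter to the right of the pans, seen from the robot. Origin: centre of its base. Leave alone.
Things that resemble listed ones, but are neither listed nor needed, are in the scene too. What is shaped like the part that bears pan_open but blue, red or yellow is not meant.

How it is judged:
On the way, in this order (a step that is already met when the one before it is completed fails the run):
1. the cover lies flat on the griddle with its tab slid clear past the front edge (x of cover_tab in the frame of griddle below -0.015 m and x of cover in the frame of griddle above 0.02 m and angle between cover's own z axis and vertical below 0.04 rad and z of cover in the frame of griddle between 0.156 and 0.164 m), for 0.2 s.
2. the cover is lifted off the griddle in the fingers (z of cover in the frame of griddle above 0.175 m and contact force between the fingers and cover above 1 N), for 0.1 s.
3. the cover is laid on the open pan's rim while still in the fingers (not dropped) (z of cover in the frame of pan_open between -0.004 and 0.008 m and distance between cover and pan_open below 0.025 m and angle between the z axis of cover and the z axis of pan_open, either way round below 0.12 rad and contact force between the fingers and cover above 0.5 N), for 0.1 s.
At the end, for the whole second after the job is handed in: The cover lies at rest, released, flush on the open pan's rim (within 3 mm of the rim's height and 3 degrees of its slope), centred within 9 mm along and across, square within 5 degrees, its tab at the low end (x of cover in the frame of pan_open between -0.009 and 0.009 m and y of cover in the frame of pan_open between -0.009 and 0.009 m and z of cover in the frame of pan_open between -0.003 and 0.003 m and x of cover_tab in the frame of pan_open below -0.1 m and angle between the z axis of cover and the z axis of pan_open, either way round below 0.05 rad and angle between the x axis of cover and the x axis of pan_open, either way round below 0.09 rad and linear speed of cover below 0.02 m/s); the robot touches nothing.
It fails at once if the pot, the flatbread or the shaker is moved more than 30 mm (distance of any of pot, flatbread, shaker from where it was at the start of the episode above 0.03 m).
It fails at once if the cover is dropped onto the counter (height (world z) of cover below 0.045 m).
It also fails if it takes over 58 s, if anything falls off the work surface, if the arm or the gripper's body presses on something with over 40 N, if the wrist force passes 120 N, or if a joint passes its speed limit or range.

## Robot

A 7-joint arm with a two-finger parallel gripper is mounted at the origin on the work surface. World frame = base frame: x ahead of the robot, y to its left, z up, the work surface at z = 0. Lengths are in m, angles in rad, forces in N, time in s.
With the tool pointing down it reaches from about 0.425 to 0.925 m from the base axis. Payload 6.8 kg.
Tool frame: the origin (TCP) lies midway between the tips of the shut fingers; the grasp point (between the pads) lies 19 mm behind it; z points along the fingers, y is the direction in which the jaws open and shut (so a half turn about z gives the same grasp; the last joint's range is limited). The gripper opens to 85 mm and grips with 20 to 120 N. Pads are 22 mm wide; open, the fingers measure 114 mm over their backs; the gripper's body (76 mm by 85 mm) begins 54 mm behind the grasp point. The pads swing forward as they close: fully open they stand 13 mm farther back than shut.
Start: joints at [-1.32, 0.477, 0.022, 1.555, -0.011, 1.109, -0.083], TCP at [0.237, 0.632, 0.231] pointing down, gripper open.
Joint ranges: [-2.96, 2.96], [-0.34, 2.1], [-1.41, 1.46], [0.24, 2.44], [-1.37, 4.51], [0.17, 1.92], [-2.96, 2.96]. Speed limits (rad/s): [2.39, 2.39, 3.14, 3.14, 3.14, 3.14, 3.14].

## Interface

Orientations are given as a rotation vector (axis times angle).
In Python, from bench import r, imaging gives the robot as it stands.
- The arm moves only by the tool jog_arm, never from a script. Its argument "rows" is a list of rows, each an object with "delta_rot": the turn, a rotation vector about the tool's x, y, z in degrees, a list of three; "xyz": the shift along the tool's x, y, z in cm, a list of three; "fingers": the closure, from 0 (fully open) to 1 (shut). A call has exactly 5 rows; each row is the pose to reach, as a shift and turn from the pose measured when the call began, along the tool's axes at that moment; what a row does not reach only later rows make up. A row lasts 1/12 s, in which the tool goes at most 41.7 mm and 7.16 degrees, less where a joint would pass 70% of its speed; a pose out of reach is approached as far as the arm can. A call with a gripper value outside its range is refused whole. The fingers move at their own pace and stop on an object; "grip_force" is the grip in N (left out, the last holds). Time passes only in rows, so rows that repeat a pose let the fingers close, or fill a call up. It gives the time, the measured TCP pose, the force and the opening at its end, in the units of the state.
- r.get_obs(): the state, without advancing time (a new reading comes with each control period).
- imaging.grab_frame(name): name is "side" or "top"; returns the picture (384x512x3 uint8, blue, green, red); there is no depth.
- imaging.camera_info(name): a dict with "camera_matrix" (3x3 intrinsics, pixels), "k1" (the pictures are not rectified: a ray, as slopes to the right and down, at radius r is drawn at 1 + k1 r^2 times it, then the intrinsics apply), "xyz" and "attitude" of the camera in the world. Camera axes: x right, y down, z forward; pixel columns grow to the right and rows downward; lengths in m; the calibration is good to about 2 mm. A picture is of the moment at which its call begins. camera_info takes no time and is no camera call.
- r.hand_in(): hands the job in, once; it reports no verdict.
Trained networks look in the newest picture that a camera, given by its name, has taken for a name from the list of things; names that differ only in an ending like _2 or _b are one class to them, and where a whole thing is asked for, a point or a joint stands for the part that bears it (a point fixed in the world has none). Each returns a list of dicts, best first, with "conf" (0 to 1); they miss things now and then, are a little off and sometimes report something else, mostly with a low value. They report only what shows in the picture. A call takes as long as a camera call. They do not tell look-alikes from the thing itself.
- imaging.find_in(camera, query): "position" ([column, row] in pixels, amid what is visible of it).
- imaging.cut_out(camera, query): "region" (384x512 bool, what is visible of it) and "position" ([column, row] in pixels, amid what is visible of it).
- imaging.tip_of(camera, query): "position" ([column, row] in pixels: a listed point, or the origin of a listed thing).
The state is a dict: "clock": time; "joints": joint angles; "qvel": joint speeds; "tau": joint torques, N m; "tcp_pos": TCP position; "orientation": TCP orientation; "contact_force": force on the tool from outside, world axes, zero at the start; "moment": the same for the moment, N m; "grip_width": finger opening in m.
Only numpy, scipy, OpenCV 4.12 (cv2) and the standard library are available. Lean on these libraries where they do the work, as an engineer would, in place of code of your own. Each camera call takes 0.05 s, during which the arm holds its last target.

## Working session

There is one attempt and no reset: what is moved stays moved. The work goes in short steps, Python scripts to look and compute and a tool call to move; the robot and the scene stay as the last step left them, time stands still between calls to the robot, and variables do not carry over. Pictures are saved under pics/ and viewed, and the job is handed in when it is done.

Besides the shell and the picture viewer there is one more tool, called after ">>>" as name(argument=value, ...), one argument or row to a line, values as JSON. jog_arm: Moves the arm, as the interface text tells. Its arguments: {"type":"object","properties":{"rows":{"type":"array","items":{"type":"object","properties":{"delta_rot":{"type":"array","items":{"type":"number"}},"xyz":{"type":"array","items":{"type":"number"}},"fingers":{"type":"number"}}}},"grip_force":{"type":"number"}},"required":["rows"]}

```bash
ls; mkdir -p pics
python3 - <<'E'
from bench import r, imaging
import cv2
print(r.get_obs())
for n in("side","top"):
    print(imaging.camera_info(n)); cv2.imwrite(f"pics/{n}0.png",cv2.resize(imaging.grab_frame(n),(768,576),interpolation=cv2.INTER_CUBIC))
E
```

```text
pics
{'clock': 0.0, 'joints': array([-1.32007788,  0.47779626,  0.02234155,  1.55647543, -0.01145972,
        1.10929221, -0.0830966 ]), 'qvel': array([-3.48577591e-04,  6.51640169e-05,  2.63471725e-03, -3.37020339e-04,
       -7.15077803e-04, -6.06411924e-04, -6.10541738e-04]), 'tau': array([ 9.42378574e-04, -5.96465421e+01,  1.60819486e+00, -2.81194317e+01,
        1.23890772e-02,  9.55091586e-03,  6.16283003e-06]), 'tcp_pos': array([0.23685418, 0.63143706, 0.23031821]), 'orientation': array([-5.60520251e-01, -3.09102441e+00,  2.88458560e-03]), 'contact_force': array([ 0.4270801, -0.081292 ,  0.306693 ]), 'moment': array([-0.03115578,  0.02167409, -0.02260894]), 'grip_width': 0.08557080178958011}
{'camera_matrix': array([[426.70943429,   0.        , 245.37545834],
       [  0.        , 426.70943429, 186.62148962],
       [  0.        ,   0.        ,   1.        ]]), 'k1': 0.006826511365057162, 'xyz': array([ 0.09879438, -0.7264142 ,  1.07244258]), 'attitude': array([-2.39845756,  0.54848256, -0.18707327])}
{'camera_matrix': array([[406.80836802,   0.        , 252.32029196],
       [  0.        , 406.80836802, 191.52309987],
       [  0.        ,   0.        ,   1.        ]]), 'k1': -0.1445671760296347, 'xyz': array([ 0.19380757, -0.02340734,  1.52553316]), 'attitude': array([-2.10700214,  2.12068644, -0.18888139])}
```

View pics/side0.png

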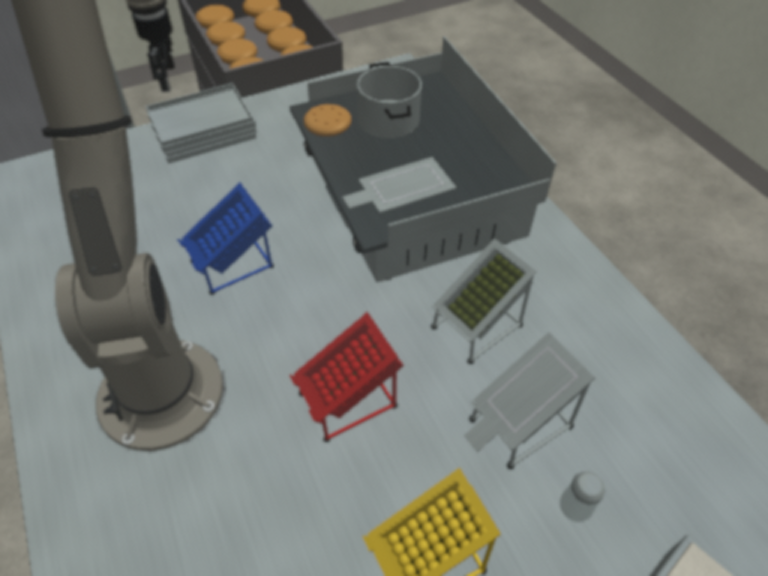

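View pics/top0.png

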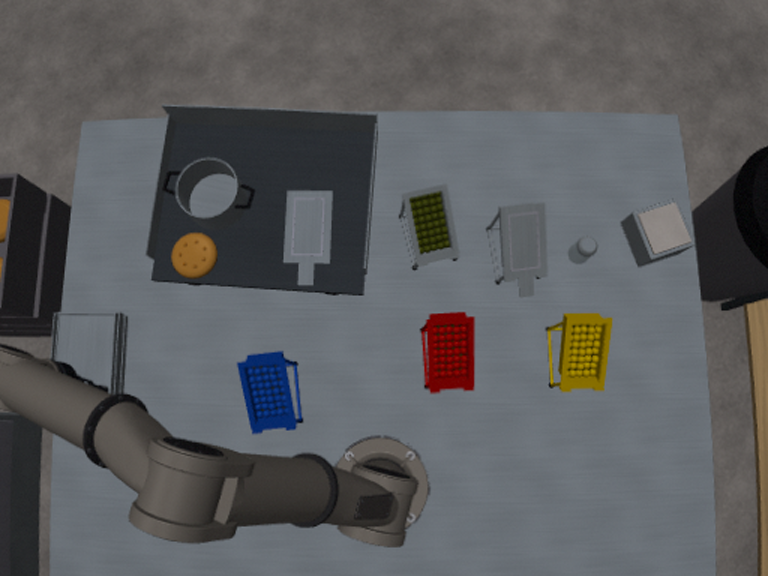

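The cover lies on the griddle at about (308,227) in the top view (768 px wide). Look-alikes are the cover on the shut pan at (522,245) and the tray stack at left (90,350). The open olive pan is at (430,222). Its look-alikes are the blue (270,390), red (448,352) and yellow (585,352) pans and the covered grey one at (522,245). By the description I choose the grey olive pan and the cover on the griddle. Next is a close crop.

```bash
cat > h.py <<'E'
from bench import r, imaging
import cv2, numpy as np
from scipy.spatial.transform import Rotation as R
from scipy.optimize import least_squares
CI={n:imaging.camera_info(n) for n in("side","top")}
def proj(n,P):
    c=CI[n]; M=R.from_rotvec(c["attitude"]).as_matrix()
    p=(np.atleast_2d(P)-c["xyz"])@M
    s=p[:,:2]/p[:,2:]; s=s*(1+c["k1"]*(s**2).sum(1,keepdims=True))
    K=c["camera_matrix"]; return s*[K[0,0],K[1,1]]+[K[0,2],K[1,2]]
def ray(n,uv):
    c=CI[n];K=c["camera_matrix"]
    d=(np.asarray(uv,float)-[K[0,2],K[1,2]])/[K[0,0],K[1,1]]; s=d.copy()
    for _ in range(20): s=d/(1+c["k1"]*(s@s))
    return c["xyz"],R.from_rotvec(c["attitude"]).as_matrix()@np.r_[s,1]
def onz(n,uv,z):
    o,d=ray(n,uv); return o+d*(z-o[2])/d[2]
def tri(a,b):
    (o1,d1),(o2,d2)=ray("side",a),ray("top",b)
    t=np.linalg.lstsq(np.c_[d1,-d2],o2-o1,rcond=None)[0]
    p,q=o1+d1*t[0],o2+d2*t[1]; return (p+q)/2,np.linalg.norm(p-q)
E
python3 - <<'E'
from h import *
fr={n:imaging.grab_frame(n) for n in("side","top")}
for n in fr: cv2.imwrite(f"pics/raw_{n}.png",fr[n])
for q in("cover","cover_tab","griddle_edge","pan_open","pan_stops","pan_shut"):
    print(q,{n:[(np.round(d["position"],1).tolist(),round(d["conf"],2)) for d in imaging.tip_of(n,q)] for n in fr})
def crop(n,x,y,w,h,s,f): cv2.imwrite(f,cv2.resize(fr[n][y:y+h,x:x+w],None,fx=s,fy=s,interpolation=cv2.INTER_CUBIC))
crop("top",170,110,145,100,5,"pics/c_top.png")
crop("side",220,95,150,155,3.8,"pics/c_side.png")
E
```

```text
cover {'side': [([271.0, 124.9], 0.66)], 'top': [([206.8, 153.1], 0.65), ([288.8, 149.5], 0.47)]}
cover_tab {'side': [([236.6, 131.5], 0.8)], 'top': [([200.3, 181.9], 0.56)]}
griddle_edge {'side': [([213.0, 109.3], 0.88)], 'top': [([168.9, 195.5], 0.87)]}
pan_open {'side': [([147.2, 151.7], 0.92), ([231.0, 240.8], 0.74), ([270.1, 122.8], 0.72), ([322.0, 193.6], 0.67), ([216.5, 147.7], 0.34), ([354.4, 261.6], 0.26)], 'top': [([177.6, 262.8], 0.97), ([289.8, 150.1], 0.74), ([392.2, 234.3], 0.64), ([299.6, 235.4], 0.59)]}
pan_stops {'side': [([251.8, 379.1], 0.92), ([205.7, 266.8], 0.79), ([126.4, 168.2], 0.68)], 'top': [([388.8, 257.4], 0.93), ([291.8, 173.4], 0.8), ([182.2, 283.7], 0.75), ([299.7, 258.9], 0.72)]}
pan_shut {'side': [([357.7, 261.4], 0.69)], 'top': [([348.4, 162.7], 0.92)]}
```

View pics/c_top.png

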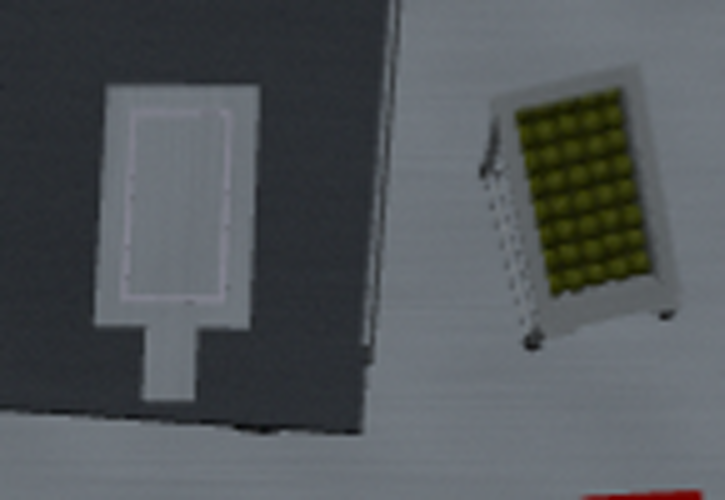

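View pics/c_side.png

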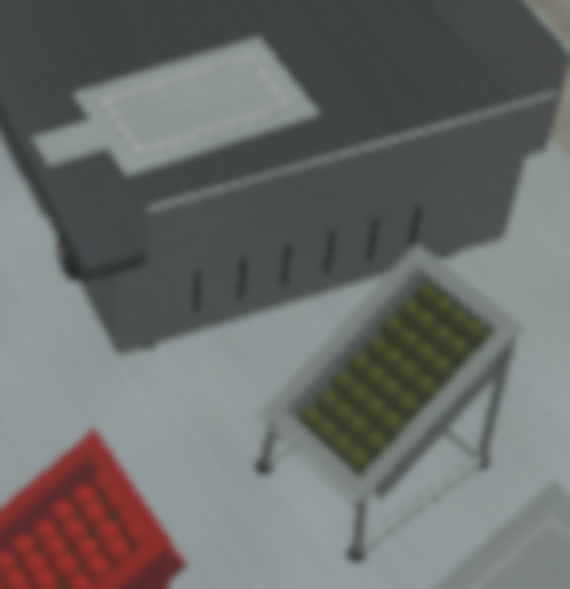

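```bash
cat > fit.py <<'E'
from h import *
def up(c,s,o): return (np.array(c)+.5)/s-.5+np.array(o)
T=lambda c:up(c,5,(170,110)); S=lambda c:up(c,3.8,(220,95))
CC=np.array([[88,54],[88,-54],[-88,-54],[-88,54],[-140,18],[-140,-18]])/1e3
RC=np.c_[CC[:4],np.zeros(4)]
def pose(x,y,z,yaw,pit): return R.from_euler("ZY",[yaw,-pit]),np.array([x,y,z])
E
cat > f1.py <<'E'
from fit import *
top_c=T([(107,86),(260,86),(250,328),(95,326),(142,401),(195,402)])
side_c=S([(260,37),(320,112),(128,175),(75,95),(32,137),(50,166)])
top_p=T([(491,100),(639,64),(682,303),(540,335)])
side_p=S([(418,245),(523,325),(360,503),(262,415)])
C3=np.c_[CC,np.full(6,.003)]
def solve(M,z,pit,obs,w0):
    def f(v,zz=z,full=True):
        Q,t=pose(v[0],v[1],zz if zz is not None else v[3],v[2],pit); P=Q.apply(M)+t
        return np.concatenate([(proj(n,P)-o).ravel() for n,o in obs.items()])
    s=least_squares(f,w0,loss="soft_l1"); return s.x,np.round(f(s.x).reshape(-1,2),1)
for lab,M,z,pit,t,s,w in(("cover",C3,.160,0,top_c,side_c,[.7,.2,0]),("pan",RC,.125,np.pi/6,top_p,side_p,[.7,-.05,0])):
    for obs in({"top":t,"side":s},{"top":t},{"side":s}):
        x,res=solve(M,z,pit,obs,w); print(lab,list(obs),np.round(x,4)); 
        if len(obs)==2: print(res.tolist())
a,b=[onz("top",T(c),.160) for c in((0,407),(362,433))]
print("edge",a,b,"yaw",np.arctan2(-(b-a)[0],(b-a)[1])) 
print(tri([213.0,109.3],[168.9,195.5]))
E
python3 f1.py
```

```text
cover ['top', 'side'] [ 0.6065  0.1592 -0.0242]
[[0.4, -0.0], [0.0, 0.2], [0.2, 0.2], [0.2, 0.1], [0.4, 0.0], [0.2, -0.0], [-0.1, -0.6], [0.2, -0.1], [-0.1, -0.2], [-0.5, -0.8], [0.2, -0.1], [-0.0, -0.4]]
cover ['top'] [ 0.6067  0.16   -0.0242]
cover ['side'] [ 0.6059  0.1577 -0.024 ]
pan ['top', 'side'] [ 0.6176 -0.1312  0.2322]
[[0.3, 0.0], [0.4, 0.4], [0.3, -0.7], [0.1, -0.2], [-0.5, -0.7], [0.2, 0.2], [0.0, 0.1], [-0.4, -0.6]]
pan ['top'] [ 0.6172 -0.1302  0.2319]
pan ['side'] [ 0.6176 -0.1321  0.2318]
edge [0.46417993 0.28121011 0.16      ] [0.44408368 0.03091296 0.16      ] yaw 3.0614749295361805
(array([0.45122348, 0.27782273, 0.17798443]), np.float64(0.012509908110884422))
```

```bash
cat >> h.py <<'E'
def mv(pos,Rt=None):
    o=r.get_obs(); Rc=R.from_rotvec(o["orientation"]); Rt=Rt or Rc
    print("t %.2f"%o["clock"],"tcp",np.round(o["tcp_pos"],4),"F",np.round(o["contact_force"],1),"g",round(o["grip_width"],4),"| shift cm",np.round(Rc.inv().apply(np.array(pos)-o["tcp_pos"])*100,2),"rot deg",np.round((Rc.inv()*Rt).as_rotvec(degrees=True),2))
DOWN=R.from_matrix(np.array([[-1,0,0],[0,1,0],[0,0,-1.]]).T)
E
python3 - <<'E'
from h import *
mv([.40,.45,.36],DOWN); mv([.6065,.159,.25],DOWN)
# map of things: shut pan
print(tri([357.7,261.4],[348.4,162.7]))
for n,uv,z in(("top",[(170+362/5),(110+433/5)],.16),): print(onz(n,uv,z))
# pot top etc
for q in("pot","flatbread","shaker"):
    a=imaging.find_in("side",q);b=imaging.find_in("top",q);print(q,tri(a[0]["position"],b[0]["position"]))
E
```

```text
t 0.80 tcp [0.237  0.632  0.2313] F [ 0.7 -0.3  0.2] g 0.0855 | shift cm [-21.65 -11.32 -12.87] rot deg [  0.    -0.   -20.56]
t 0.80 tcp [0.237  0.632  0.2313] F [ 0.7 -0.3  0.2] g 0.0855 | shift cm [-51.21 -31.32  -1.87] rot deg [  0.    -0.   -20.56]
(array([ 0.57897423, -0.35386946,  0.11152902]), np.float64(0.012727416551550593))
[0.44268509 0.02954701 0.16      ]
pot (array([0.67676734, 0.38992395, 0.18197542]), np.float64(0.006467756679180356))
flatbread (array([0.54003171, 0.42892119, 0.16473974]), np.float64(0.004119803370538191))
shaker (array([ 0.57171594, -0.51901124,  0.04439774]), np.float64(0.001200760418156757))
```

>>> jog_arm(
  rows=[
    {"xyz": [0, 0, -4], "delta_rot": [0, 0, 0], "fingers": 1},
    {"xyz": [-3, -2, -8], "delta_rot": [0, 0, -5], "fingers": 1},
    {"xyz": [-6, -4, -11], "delta_rot": [0, 0, -10], "fingers": 1},
    {"xyz": [-9.5, -5.5, -13], "delta_rot": [0, 0, -15], "fingers": 1},
    {"xyz": [-13, -7.5, -13], "delta_rot": [0, 0, -20.5], "fingers": 1},
  ],
  grip_force=60,
)

```text
clock: 1.52
tcp_pos: [0.323, 0.5286, 0.3632]
orientation: [-0.01, 3.139, 0.01]
contact_force: [0.6, 1.2, -0.1]
grip_width: 0.0256
```

Run:
```python
from h import *
mv([.6065,.159,.30],DOWN)
```

```text
t 1.52 tcp [0.323  0.5286 0.3632] F [ 0.6  1.2 -0.1] g 0.0256 | shift cm [-28.1  -37.17   6.15] rot deg [0.37 0.14 0.35]
```

>>> jog_arm(
  rows=[
    {"xyz": [-2.5, -3, 0], "delta_rot": [0, 0, 0], "fingers": 1},
    {"xyz": [-5, -6.2, 0], "delta_rot": [0, 0, 0], "fingers": 1},
    {"xyz": [-7.5, -9.5, 0], "delta_rot": [0, 0, 0], "fingers": 1},
    {"xyz": [-10, -13, 0], "delta_rot": [0, 0, 0], "fingers": 1},
    {"xyz": [-12, -16, 0], "delta_rot": [0, 0, 0], "fingers": 1},
  ],
)

```text
clock: 1.93
tcp_pos: [0.4456, 0.3667, 0.3628]
orientation: [-0.007, 3.138, 0.01]
contact_force: [0.7, 0.5, -0.8]
grip_width: 0.0
```

>>> jog_arm(
  rows=[
    {"xyz": [-3, -4, 0], "delta_rot": [0, 0, 0], "fingers": 1},
    {"xyz": [-6, -8, 0], "delta_rot": [0, 0, 0], "fingers": 1},
    {"xyz": [-9, -12, 0], "delta_rot": [0, 0, 0], "fingers": 1},
    {"xyz": [-12, -16, 3], "delta_rot": [0, 0, 0], "fingers": 1},
    {"xyz": [-15, -20, 6], "delta_rot": [0, 0, 0], "fingers": 1},
  ],
)

```text
clock: 2.35
tcp_pos: [0.5674, 0.2071, 0.33]
orientation: [-0.006, 3.134, 0.013]
contact_force: [0.6, 0.4, 0.5]
grip_width: 0.0
```

Run:
```python
from h import *
mv([.6165,.159,.185],DOWN)
print(np.round(r.get_obs()["joints"],3))
for n in("side","top"): cv2.imwrite(f"pics/{n}1.png",cv2.resize(imaging.grab_frame(n),(768,576)))
```

```text
t 2.35 tcp [0.5674 0.2071 0.33  ] F [0.6 0.4 0.5] g 0.0 | shift cm [-4.78 -4.95 14.49] rot deg [0.48 0.42 0.22]
[-0.621  0.279  0.216  1.627 -0.068  1.232  1.183]
```

View pics/side1.png

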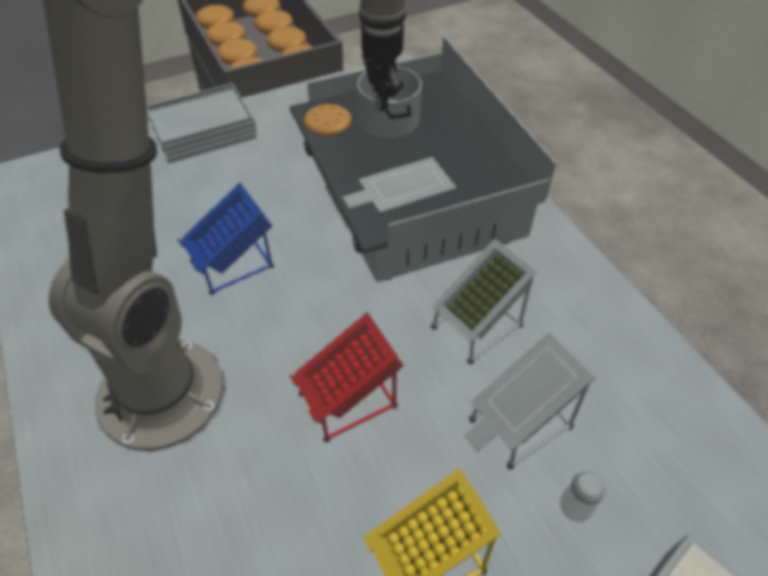

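View pics/top1.png

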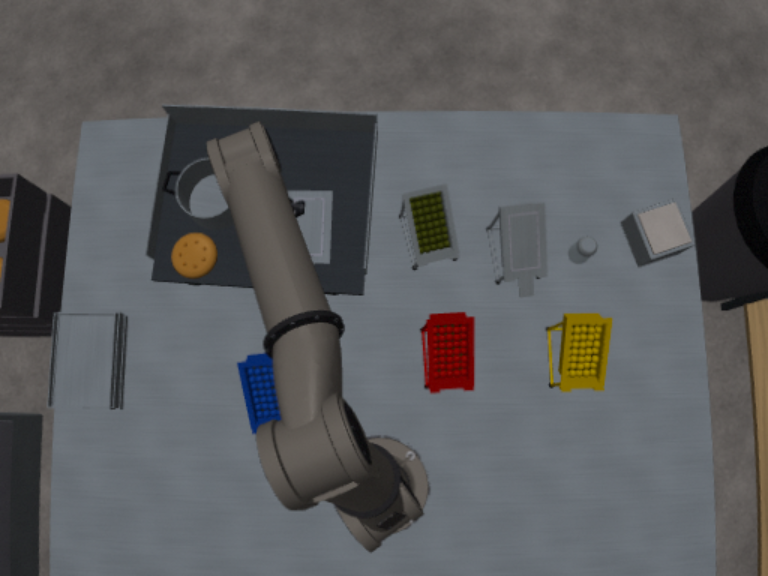

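```bash
cat >> h.py <<'E'
import json,os
def log():
    o=r.get_obs(); open("log.jsonl","a").write(json.dumps([o["joints"].tolist(),o["tcp_pos"].tolist(),o["orientation"].tolist()])+"\n")
E
python3 - <<'E'
from h import *
log()
open("log.jsonl","a").write(json.dumps([[-1.32007788,0.47779626,0.02234155,1.55647543,-0.01145972,1.10929221,-0.0830966],[0.23685418,0.63143706,0.23031821],[-5.60520251e-01,-3.09102441,2.88458560e-03]])+"\n")
for z in (.5,.6,.7,.8): print(z,proj("top",[.567,.207,z])*1.5)
E
```

```text
0.5 [[257.14302531 193.15116907]]
0.6 [[244.5281652  172.34538865]]
0.7 [[229.32501722 147.19648804]]
0.8 [[210.70390841 116.27576181]]
```

>>> jog_arm(
  rows=[
    {"xyz": [-2.5, -2.5, 4], "delta_rot": [0, 0, 0], "fingers": 1},
    {"xyz": [-4.8, -4.9, 8], "delta_rot": [0, 0, 0], "fingers": 1},
    {"xyz": [-4.8, -4.9, 12], "delta_rot": [0.5, 0.4, 0], "fingers": 1},
    {"xyz": [-4.8, -4.9, 15], "delta_rot": [0.5, 0.4, 0], "fingers": 1},
    {"xyz": [-4.8, -4.9, 15.5], "delta_rot": [0.5, 0.4, 0], "fingers": 1},
  ],
)

```text
clock: 2.87
tcp_pos: [0.613, 0.1495, 0.1649]
orientation: [-0.013, -3.129, 0.017]
contact_force: [-1.4, -0.1, -0.8]
grip_width: -0.0002
```

Run:
```python
from h import *
log();mv([.6165,.159,.163],DOWN)
```

```text
t 2.87 tcp [0.613  0.1495 0.1649] F [-1.4 -0.1 -0.8] g -0.0002 | shift cm [-0.34  0.95  0.18] rot deg [-0.63 -0.74 -0.47]
```

>>> jog_arm(
  rows=[
    {"xyz": [0, 0.6, 0], "delta_rot": [0, 0, 0], "fingers": 1},
    {"xyz": [0, 1.0, 0], "delta_rot": [0, 0, 0], "fingers": 1},
    {"xyz": [0, 1.0, 0.2], "delta_rot": [0, 0, 0], "fingers": 1},
    {"xyz": [0, 1.0, 0.3], "delta_rot": [0, 0, 0], "fingers": 1},
    {"xyz": [0, 1.0, 0.3], "delta_rot": [0, 0, 0], "fingers": 1},
  ],
)

```text
clock: 3.28
tcp_pos: [0.6134, 0.161, 0.1632]
orientation: [-0.011, -3.13, 0.014]
contact_force: [-1.7, 0.9, 5.2]
grip_width: -0.0001
```

Run:
```python
from h import *
log();mv([.6165,.159,.163],DOWN)
```

```text
t 3.28 tcp [0.6134 0.161  0.1632] F [-1.7  0.9  5.2] g -0.0001 | shift cm [-0.31 -0.19  0.02] rot deg [-0.52 -0.66 -0.4 ]
```

>>> jog_arm(
  rows=[
    {"xyz": [0, 0, 0.3], "delta_rot": [0, 0, 0], "fingers": 1},
    {"xyz": [0.6, 0.05, 0.3], "delta_rot": [0, 0, 0], "fingers": 1},
    {"xyz": [1.4, 0.1, 0.3], "delta_rot": [0, 0, 0], "fingers": 1},
    {"xyz": [2.2, 0.15, 0.3], "delta_rot": [0, 0, 0], "fingers": 1},
    {"xyz": [3.0, 0.2, 0.3], "delta_rot": [0, 0, 0], "fingers": 1},
  ],
)

```text
clock: 3.7
tcp_pos: [0.5858, 0.1642, 0.1631]
orientation: [-0.01, -3.137, 0.011]
contact_force: [3.1, -0.5, 7.1]
grip_width: 0.0
```

Run:
```python
from h import *
log();mv([.6165,.159,.163],DOWN)
f=imaging.grab_frame("side"); cv2.imwrite("pics/s2.png",cv2.resize(f[60:220,180:380],None,fx=3.8,fy=3.6))
```

```text
t 3.70 tcp [0.5858 0.1642 0.1631] F [ 3.1 -0.5  7.1] g 0.0 | shift cm [-3.07 -0.5   0.  ] rot deg [-0.39 -0.27 -0.38]
```

View pics/s2.png

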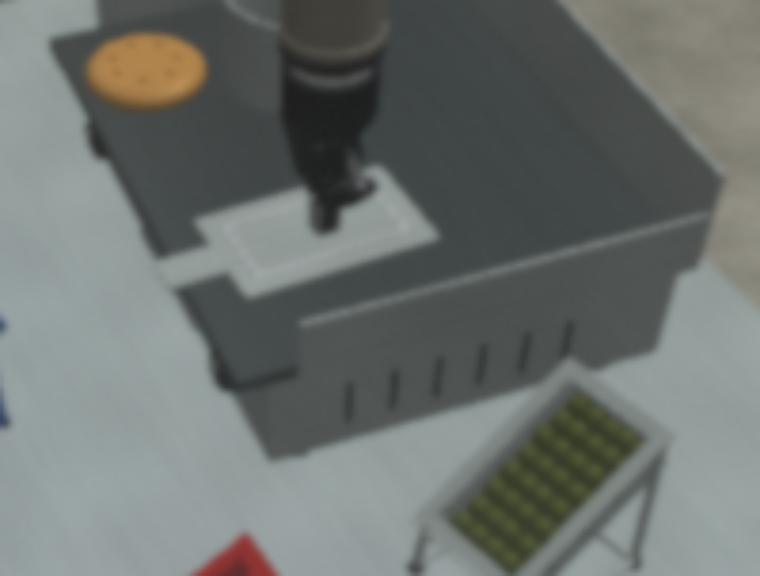

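The cover is following the fingers: its tab tip is now at the griddle edge, crop (165,275). I'll keep sliding.

>>> jog_arm(
  rows=[
    {"xyz": [0.8, 0.05, 0.3], "delta_rot": [0, 0, 0], "fingers": 1},
    {"xyz": [1.6, 0.1, 0.3], "delta_rot": [0, 0, 0], "fingers": 1},
    {"xyz": [2.4, 0.15, 0.3], "delta_rot": [0, 0, 0], "fingers": 1},
    {"xyz": [3.2, 0.2, 0.3], "delta_rot": [0, 0, 0], "fingers": 1},
    {"xyz": [4.0, 0.25, 0.3], "delta_rot": [0, 0, 0], "fingers": 1},
  ],
)

```text
clock: 4.17
tcp_pos: [0.5471, 0.1683, 0.1631]
orientation: [0.009, 3.14, -0.006]
contact_force: [3.4, 0.1, 8.1]
grip_width: -0.0002
```

```bash
python3 - <<'E'
from h import *
log();mv([.6165,.159,.163],DOWN)
f=imaging.grab_frame("side"); cv2.imwrite("pics/s3.png",cv2.resize(f[60:220,180:380],None,fx=3.8,fy=3.6))
E
cat > fk.py <<'E'
from h import *
D=[json.loads(l) for l in open("log.jsonl")]
def fk(p,q,full=False):
    # sign conv: z joints negative
    T=np.eye(4); pts=[]
    def tr(v): 
        M=np.eye(4);M[:3,3]=v;return M
    def ro(ax,a):
        M=np.eye(4);M[:3,:3]=R.from_euler(ax,a).as_matrix();return M
    h,L1,L2,L3,a1,a2,a3,y0,q7=p
    s=-1
    T=ro('z',s*q[0])@tr([0,y0,h])
    T=T@ro('y',q[1])@ro('z',s*q[2])@tr([a1,0,L1]); pts.append(T[:3,3])
    T=T@ro('y',q[3])@tr([a2,0,0])@ro('z',s*q[4])@tr([0,0,L2]); pts.append(T[:3,3])
    T=T@ro('y',q[5])@tr([a3,0,0])@ro('z',s*q[6]+q7)@tr([0,0,L3])
    return (T,pts) if full else T
E
python3 - <<'E'
from fk import *
def res(p):
    o=[]
    for q,t,rv in D:
        T=fk(p,q);o+=list((T[:3,3]-t)*10);o+=list((R.from_matrix(T[:3,:3]).inv()*R.from_rotvec(rv)).as_rotvec())
    return np.array(o)
for q7 in(0,np.pi/2,np.pi,-np.pi/2):
    s=least_squares(res,[.34,.4,.4,.3,0,0,0,0,q7]);print(s.cost,np.round(s.x,3))
E
```

```text
t 4.17 tcp [0.5471 0.1683 0.1631] F [3.4 0.1 8.1] g -0.0002 | shift cm [-6.94 -0.89  0.03] rot deg [-0.23  0.08 -0.33]
0.0003578043428529545 [ 5.390e-01  5.780e-01  4.730e-01  6.040e-01 -1.200e-02  1.300e-02
  1.000e-03 -6.400e-02  1.571e+00]
0.000357804342852964 [ 5.390e-01  5.780e-01  4.730e-01  6.040e-01 -1.200e-02  1.300e-02
  1.000e-03 -6.400e-02  1.571e+00]
0.0003578043428529371 [ 5.390e-01  5.780e-01  4.730e-01  6.040e-01 -1.200e-02  1.300e-02
  1.000e-03 -6.400e-02  1.571e+00]
0.0003578043428529658 [ 5.390e-01  5.780e-01  4.730e-01  6.040e-01 -1.200e-02  1.300e-02
  1.000e-03 -6.400e-02 -4.712e+00]
```

View pics/s3.png

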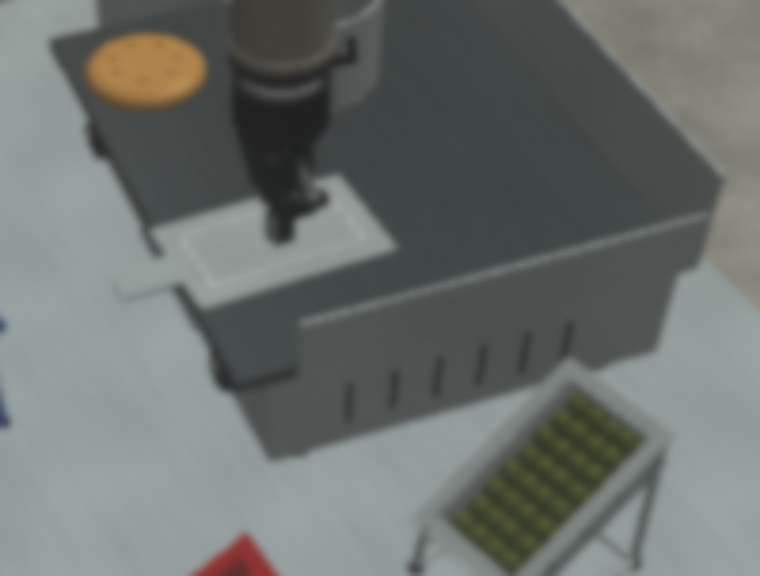

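The tab now hangs past the edge. I can grip it across its 36 mm width with the tool pointing down, which also suits the sloped placing. I'll lift off and measure.

>>> jog_arm(
  rows=[
    {"xyz": [0, 0, -1.5], "delta_rot": [0, 0, 0], "fingers": 1},
    {"xyz": [0, 0, -4], "delta_rot": [0, 0, 0], "fingers": 0.4},
    {"xyz": [0, 0, -7], "delta_rot": [0, 0, 0], "fingers": 0.3},
    {"xyz": [4, 0, -9], "delta_rot": [0, 0, 0], "fingers": 0.3},
    {"xyz": [8, 0, -9], "delta_rot": [0, 0, 0], "fingers": 0.3},
  ],
)

```text
clock: 4.63
tcp_pos: [0.4697, 0.1704, 0.2572]
orientation: [0.011, 3.134, -0.001]
contact_force: [0.0, 1.2, 1.6]
grip_width: 0.0479
```

Run:
```python
from h import *
log();mv([.42,.169,.24],DOWN)
f=imaging.grab_frame("side"); cv2.imwrite("pics/s4.png",cv2.resize(f[90:190,190:310],None,fx=6,fy=6,interpolation=cv2.INTER_CUBIC))
f=imaging.grab_frame("top"); cv2.imwrite("pics/t4.png",cv2.resize(f[110:210,150:270],None,fx=6,fy=6,interpolation=cv2.INTER_CUBIC))
```

```text
t 4.63 tcp [0.4697 0.1704 0.2572] F [0.  1.2 1.6] g 0.0479 | shift cm [ 4.98 -0.17  1.68] rot deg [-0.02  0.46 -0.39]
```

View pics/s4.png

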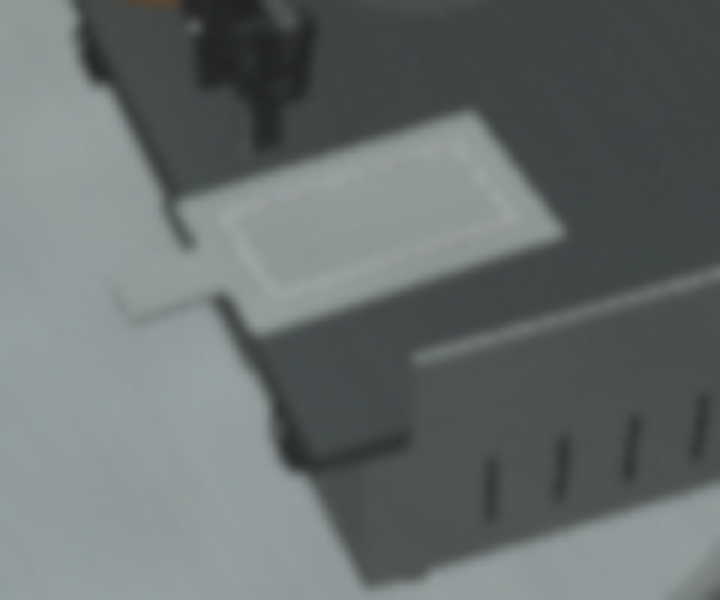

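View pics/t4.png

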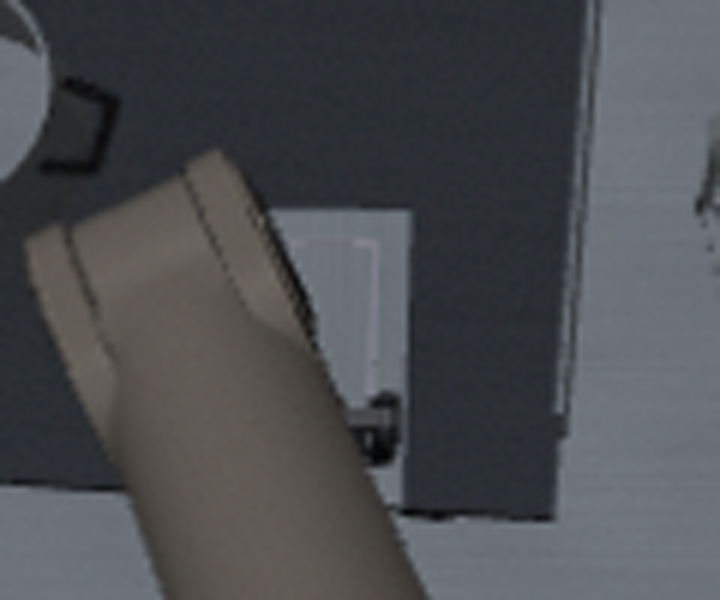

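Run:
```python
from fit import *
s=up([(470,110),(565,235),(262,333),(180,198),(133,325)],6,(190,90)); t=up([(411,210)],6,(150,110))
M=np.c_[CC[[0,1,2,3,5]],np.full(5,.003)]
def f(v):
    Q,p=pose(v[0],v[1],.160,v[2],0);P=Q.apply(M)+p
    return np.r_[(proj("side",P)-s).ravel(),(proj("top",P[1:2])-t).ravel()]
x=least_squares(f,[.54,.166,0],loss="soft_l1").x;print(np.round(x,4),np.round(f(x).reshape(-1,2),1).tolist())
tab=np.array([x[0]-.118*np.cos(x[2]),x[1]-.118*np.sin(x[2]),.1615]);print("tab",tab)
e=np.array([.46418,.28121]);g=np.array([.9968,-.0801]);print("tab gx",(tab[:2]-e)@g,"cover gx",(x[:2]-e)@g)
Rt=R.from_euler("z",x[2])*DOWN
mv([tab[0],tab[1],.25],Rt); mv([tab[0],tab[1],.142],Rt)
print(Rt.as_rotvec())
```

```text
[ 0.5406  0.1687 -0.007 ] [[0.5, -0.2], [0.5, -0.7], [-0.6, 0.4], [-1.0, 0.9], [0.3, -0.6], [0.2, -0.0]]
tab [0.42259654 0.16948767 0.1615    ]
tab gx -0.03250143556607582 cover gx 0.08518411380924992
t 4.73 tcp [0.4611 0.1695 0.2533] F [-0.4 -0.6 -0.2] g 0.0594 | shift cm [ 3.85 -0.01  0.35] rot deg [-0.18 -0.18  0.31]
t 4.73 tcp [0.4611 0.1695 0.2533] F [-0.4 -0.6 -0.2] g 0.0594 | shift cm [ 3.81  0.02 11.15] rot deg [-0.18 -0.18  0.31]
[0.01097172 3.14157349 0.        ]
```

>>> jog_arm(
  rows=[
    {"xyz": [2, 0, 0.3], "delta_rot": [0, 0, 0], "fingers": 0.25},
    {"xyz": [3.8, 0, 0.3], "delta_rot": [0, 0, 0.3], "fingers": 0.25},
    {"xyz": [3.8, 0, 2], "delta_rot": [-0.2, -0.2, 0.3], "fingers": 0.25},
    {"xyz": [3.8, 0, 4], "delta_rot": [-0.2, -0.2, 0.3], "fingers": 0.25},
    {"xyz": [3.8, 0, 5], "delta_rot": [-0.2, -0.2, 0.3], "fingers": 0.25},
  ],
)

```text
clock: 5.15
tcp_pos: [0.4219, 0.1695, 0.2022]
orientation: [-0.009, -3.141, -0.0]
contact_force: [-0.3, 0.4, -0.5]
grip_width: 0.0643
```

Run:
```python
from h import *
log();mv([.4226,.1695,.141],R.from_rotvec([.011,3.14157,0]))
f=imaging.grab_frame("side"); cv2.imwrite("pics/s5.png",cv2.resize(f[80:180,170:290],None,fx=6,fy=6,interpolation=cv2.INTER_CUBIC))
```

```text
t 5.15 tcp [0.4219 0.1695 0.2022] F [-0.3  0.4 -0.5] g 0.0643 | shift cm [-0.08 -0.    6.12] rot deg [ 0.01 -0.04  0.08]
```

View pics/s5.png

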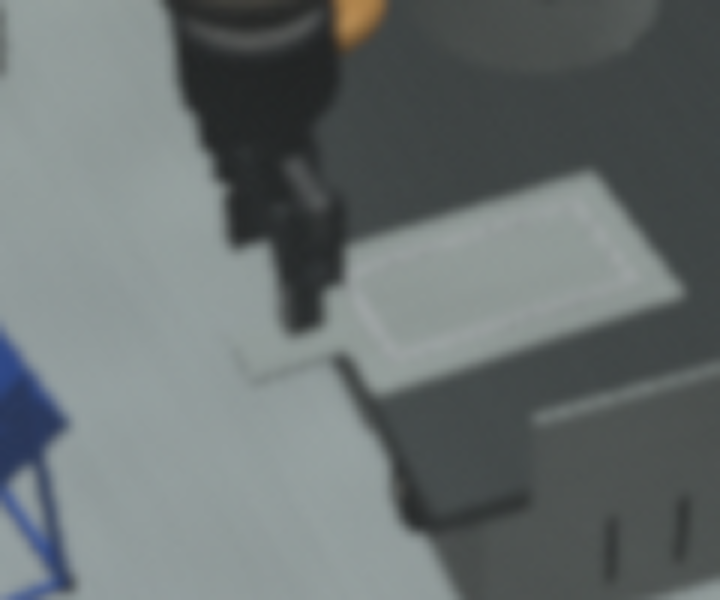

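Tab tip is at crop (255,380), with the open fingers above it at (300,325). I'll descend straddling the tab, with the tool leaned 20° over the cover. It will then be about 10° off vertical at the pan.

>>> jog_arm(
  rows=[
    {"xyz": [0.0, 0, 0], "delta_rot": [0, 7, 0], "fingers": 0.25},
    {"xyz": [0.3, 0, 1], "delta_rot": [0, 14, 0], "fingers": 0.25},
    {"xyz": [0.6, 0, 3], "delta_rot": [0, 20, 0], "fingers": 0.25},
    {"xyz": [0.6, 0, 5], "delta_rot": [0, 20, 0], "fingers": 0.25},
    {"xyz": [0.6, 0, 6], "delta_rot": [0, 20, 0], "fingers": 0.25},
  ],
)

```text
clock: 5.62
tcp_pos: [0.4156, 0.1685, 0.1387]
orientation: [-0.01, -2.787, 0.003]
contact_force: [0.2, 0.6, -0.6]
grip_width: 0.0642
```

Run:
```python
from h import *
log()
Rt=R.from_rotvec([.011,3.14157,0])*R.from_euler("y",20,degrees=True)
mv(np.array([.4226,.1695,.1615])+.0205*Rt.as_matrix()[:,2],Rt)
f=imaging.grab_frame("side"); cv2.imwrite("pics/s6.png",cv2.resize(f[80:180,170:290],None,fx=6,fy=6,interpolation=cv2.INTER_CUBIC))
```

```text
t 5.62 tcp [0.4156 0.1685 0.1387] F [ 0.2  0.6 -0.6] g 0.0642 | shift cm [ 0.12  0.1  -0.33] rot deg [-0.18 -0.31 -0.06]
```

View pics/s6.png

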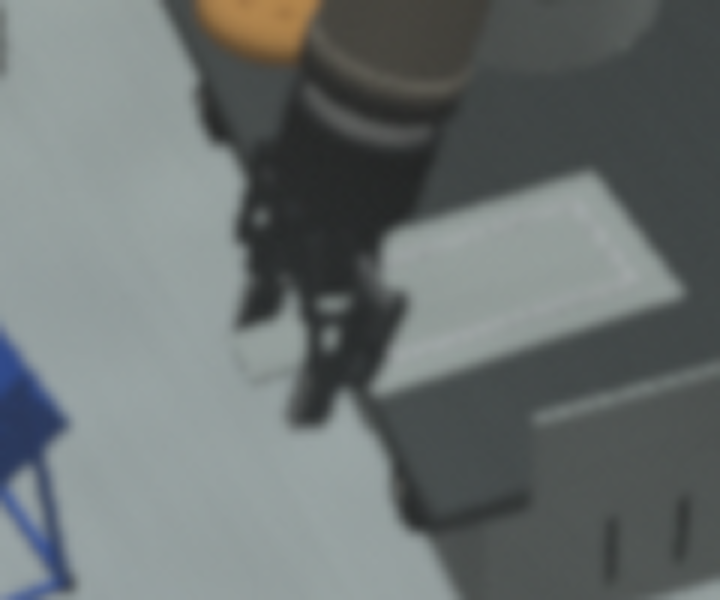

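Both fingers straddle the tab. Now close.

>>> jog_arm(
  rows=[
    {"xyz": [0.1, 0.1, -0.3], "delta_rot": [0, 0, 0], "fingers": 0.4},
    {"xyz": [0.1, 0.1, -0.3], "delta_rot": [0, 0, 0], "fingers": 0.6},
    {"xyz": [0.1, 0.1, -0.3], "delta_rot": [0, 0, 0], "fingers": 0.8},
    {"xyz": [0.1, 0.1, -0.3], "delta_rot": [0, 0, 0], "fingers": 1},
    {"xyz": [0.1, 0.1, -0.3], "delta_rot": [0, 0, 0], "fingers": 1},
  ],
  grip_force=100,
)

```text
clock: 6.08
tcp_pos: [0.4148, 0.1701, 0.1427]
orientation: [-0.008, -2.788, 0.002]
contact_force: [-1.3, 0.8, 6.2]
grip_width: 0.0324
```

>>> jog_arm(
  rows=[
    {"xyz": [0, 0, 0], "delta_rot": [0, 0, 0], "fingers": 1},
    {"xyz": [0, 0, 0], "delta_rot": [0, 0, 0], "fingers": 1},
    {"xyz": [0, 0, 0], "delta_rot": [0, 0, 0], "fingers": 1},
    {"xyz": [0, 0, 0], "delta_rot": [0, 0, 0], "fingers": 1},
    {"xyz": [0, 0, 0], "delta_rot": [0, 0, 0], "fingers": 1},
  ],
)

```text
clock: 6.5
tcp_pos: [0.4149, 0.1702, 0.1429]
orientation: [-0.008, -2.788, 0.001]
contact_force: [0.3, -0.0, 5.1]
grip_width: 0.0329
```

Run:
```python
from h import *
log();mv([.4156,.1695,.1422])
f=imaging.grab_frame("side"); cv2.imwrite("pics/s7.png",cv2.resize(f[80:180,170:290],None,fx=6,fy=6,interpolation=cv2.INTER_CUBIC))
```

```text
t 6.50 tcp [0.4149 0.1702 0.1429] F [ 0.3 -0.   5.1] g 0.0329 | shift cm [-0.09 -0.07  0.04] rot deg [0. 0. 0.]
```

View pics/s7.png

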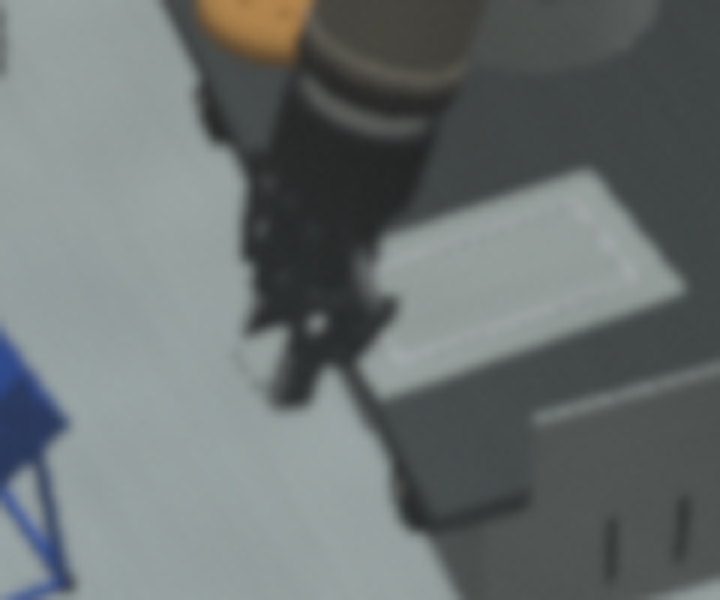

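>>> jog_arm(
  rows=[
    {"xyz": [0.1, 0, -0.3], "delta_rot": [0, 0, 0], "fingers": 1},
    {"xyz": [0.3, 0, -0.8], "delta_rot": [0, 0, 0], "fingers": 1},
    {"xyz": [0.6, 0, -1.6], "delta_rot": [0, 0, 0], "fingers": 1},
    {"xyz": [1.0, 0, -2.8], "delta_rot": [0, 0, 0], "fingers": 1},
    {"xyz": [1.4, 0, -3.8], "delta_rot": [0, 0, 0], "fingers": 1},
  ],
)

```text
clock: 6.97
tcp_pos: [0.4149, 0.1701, 0.1843]
orientation: [-0.009, -2.788, 0.002]
contact_force: [-0.5, -0.6, -1.5]
grip_width: 0.0325
```

Run:
```python
from h import *
log();mv([.4156,.1695,.1422])
f=imaging.grab_frame("side"); cv2.imwrite("pics/s8.png",cv2.resize(f[60:180,170:314],None,fx=5,fy=5,interpolation=cv2.INTER_CUBIC))
```

```text
t 6.97 tcp [0.4149 0.1701 0.1843] F [-0.5 -0.6 -1.5] g 0.0325 | shift cm [-1.53 -0.05  3.93] rot deg [0. 0. 0.]
```

View pics/s8.png

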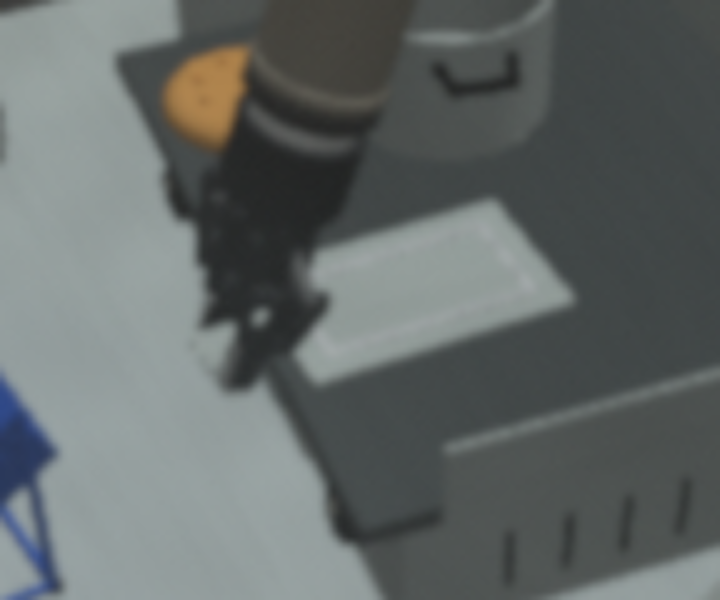

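Run:
```python
from fit import *
s=up([(497,200),(575,298),(318,385)],5,(170,60))
M=np.array([[88,54,3],[88,-54,3],[-88,-54,3]])/1e3-[-.118,0,.0015]
G0=np.array([.4226,.1695,.1615+.0414])
def f(v):
    return np.r_[(proj("side",R.from_euler("ZY",[v[0],-v[1]]).apply(M)+G0+v[2:])-s).ravel(), v[2:]/np.array([.002,.001,.001])]
x=least_squares(f,[0,0,0,0,0]).x;print(np.round(x,4),"pitch deg",np.degrees(x[1]),np.round(f(x),1))
```

```text
[-0.0017 -0.0366  0.0005 -0.0003 -0.0002] pitch deg -2.094272842916176 [-0.4 -0.3  0.4  0.5 -0.7 -0.9  0.3 -0.3 -0.2]
```

```bash
cat > place.py <<'E'
from fit import *
# rel: cover in tool (set from lift measurement)
Rt0=R.from_rotvec([-.009,-2.788,.002]); t0=np.array([.4149,.1701,.1843])
Rc0=R.from_euler("ZY",[-.0045,np.radians(2.0)]); G0=np.array([.4228,.1695,.2028])
c0=G0-Rc0.apply([-.118,0,.0015])
PAN=R.from_euler("ZY",[.2322,-np.pi/6]); PC=np.array([.6176,-.1312,.125])
REL=Rc0.inv()*Rt0; OFF=Rc0.inv().apply(t0-c0)   # tool in cover frame
def tool_for(dx=0,dy=0,dz=0,pit=0,roll=0,yaw=0):
    Rc=PAN*R.from_euler("ZYX",[yaw,-pit,roll]); c=PC+PAN.apply([dx,dy,dz])
    return c+Rc.apply(OFF),Rc*REL
def cover_now():
    o=r.get_obs(); Rt=R.from_rotvec(o["orientation"]); Rc=Rt*REL.inv(); c=o["tcp_pos"]-Rc.apply(OFF)
    print("cover in pan mm",np.round(PAN.inv().apply(c-PC)*1e3,1),"rot deg",np.round((PAN.inv()*Rc).as_rotvec(degrees=True),1))
E
python3 - <<'E'
from place import *
p,Q=tool_for(.005,0,.07); print(p,Q.as_rotvec(),np.degrees(np.arccos(-Q.as_matrix()[2,2])))
mv(p,Q); mv([.4149,.1701,.2743]); cover_now()
mv([.4149+.02,.06,.29])
E
```

```text
[ 0.49046349 -0.16068335  0.11054418] [-0.33669275  2.91832087  0.03266311] 11.742063745172679
t 7.02 tcp [0.4159 0.1705 0.1862] F [1.1 0.4 0.5] g 0.0327 | shift cm [ -9.79 -33.07   4.49] rot deg [  1.04 -31.71 -13.64]
t 7.02 tcp [0.4159 0.1705 0.1862] F [1.1 0.4 0.5] g 0.0327 | shift cm [ 3.13 -0.05 -8.24] rot deg [0. 0. 0.]
cover in pan mm [ 33.1 310.   66.8] rot deg [ -3.2  31.7 -13.4]
t 7.02 tcp [0.4159 0.1705 0.1862] F [1.1 0.4 0.5] g 0.0327 | shift cm [  1.72 -11.05 -10.42] rot deg [0. 0. 0.]
```

>>> jog_arm(
  rows=[
    {"xyz": [0.7, 0, -2], "delta_rot": [0, 0, 0], "fingers": 1},
    {"xyz": [1.6, 0, -4.4], "delta_rot": [0, 0, 0], "fingers": 1},
    {"xyz": [2.5, -0.5, -6.8], "delta_rot": [0, 0, 0], "fingers": 1},
    {"xyz": [2.9, -2.5, -8.5], "delta_rot": [0, 0, 0], "fingers": 1},
    {"xyz": [3, -5, -9], "delta_rot": [0, 0, 0], "fingers": 1},
  ],
)

```text
clock: 7.43
tcp_pos: [0.4196, 0.1219, 0.2839]
orientation: [-0.003, -2.795, -0.004]
contact_force: [1.5, -0.4, -2.5]
grip_width: 0.0326
```

Run:
```python
from place import *
log();p,Q=tool_for(.005,0,.15); mv(p,Q); cover_now()
```

```text
t 7.43 tcp [0.4196 0.1219 0.2839] F [ 1.5 -0.4 -2.5] g 0.0326 | shift cm [ -6.58 -29.2    8.62] rot deg [  1.15 -31.43 -13.42]
cover in pan mm [ 75.7 262.3 155.7] rot deg [ -3.1  31.4 -13.2]
```

Move right at about the same height, turning in the second half.

>>> jog_arm(
  rows=[
    {"xyz": [0, -2.5, 0], "delta_rot": [0, 0, 0], "fingers": 1},
    {"xyz": [0, -5.5, 0], "delta_rot": [0, -3, 0], "fingers": 1},
    {"xyz": [-0.5, -9, 0.5], "delta_rot": [0, -6, -2], "fingers": 1},
    {"xyz": [-1, -12.5, 1], "delta_rot": [0, -10, -4], "fingers": 1},
    {"xyz": [-2, -16, 1.5], "delta_rot": [0.5, -14, -6], "fingers": 1},
  ],
)

```text
clock: 7.85
tcp_pos: [0.4326, -0.0399, 0.263]
orientation: [0.158, -3.04, -0.018]
contact_force: [0.8, -0.1, -1.6]
grip_width: 0.0328
```

Run:
```python
from place import *
log();p,Q=tool_for(.005,0,.15); mv(p,Q); cover_now()
```

```text
t 7.85 tcp [ 0.4326 -0.0399  0.263 ] F [ 0.8 -0.1 -1.6] g 0.0328 | shift cm [ -1.33 -13.26   8.01] rot deg [  0.64 -17.21  -7.33]
cover in pan mm [ 55.  115.  178.8] rot deg [-1.7 17.2 -7.2]
```

>>> jog_arm(
  rows=[
    {"xyz": [-0.3, -3, 0.5], "delta_rot": [0, -4, -2], "fingers": 1},
    {"xyz": [-0.6, -6, 2], "delta_rot": [0.3, -8, -4], "fingers": 1},
    {"xyz": [-1, -9, 4], "delta_rot": [0.5, -12, -6], "fingers": 1},
    {"xyz": [-1.2, -11.8, 6], "delta_rot": [0.6, -15.5, -7.3], "fingers": 1},
    {"xyz": [-1.3, -13.3, 8], "delta_rot": [0.6, -17.2, -7.3], "fingers": 1},
  ],
)

```text
clock: 8.27
tcp_pos: [0.4501, -0.1741, 0.1799]
orientation: [-0.331, 2.915, 0.03]
contact_force: [0.6, 0.8, -1.9]
grip_width: 0.0325
```

Run:
```python
from place import *
log();p,Q=tool_for(.005,0,.05); mv(p,Q); cover_now(); print(np.round(r.get_obs()["joints"],2))
f=imaging.grab_frame("side"); cv2.imwrite("pics/s9.png",cv2.resize(f[110:260,230:400],None,fx=4.5,fy=4,interpolation=cv2.INTER_CUBIC))
f=imaging.grab_frame("top"); cv2.imwrite("pics/t9.png",cv2.resize(f[80:230,200:390],None,fx=4,fy=4,interpolation=cv2.INTER_CUBIC))
```

```text
t 8.27 tcp [ 0.4501 -0.1741  0.1799] F [ 0.6  0.8 -1.9] g 0.0325 | shift cm [-3.32  0.44  9.56] rot deg [-0.16  0.22 -0.19]
cover in pan mm [  2.9  -3.9 151.7] rot deg [-0.2 -0.2 -0.1]
[-0.1   0.14  0.46  2.2  -0.29  0.65  2.36]
```

View pics/s9.png

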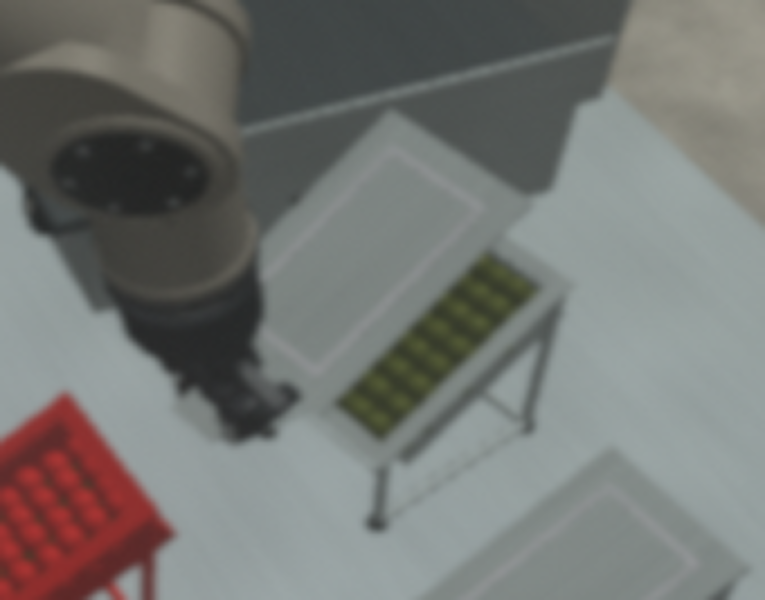

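View pics/t9.png

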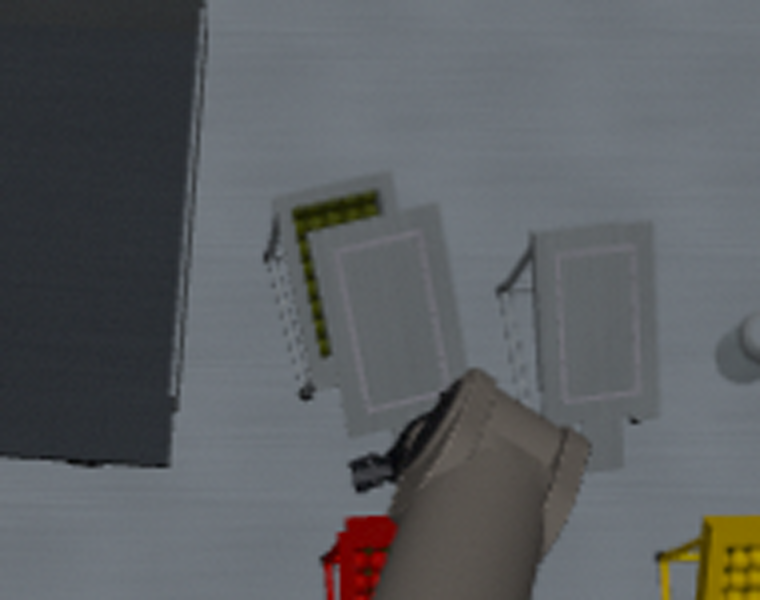

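Run:
```python
from place import *
s=(np.array([(393,110),(533,200)])+.5)/[4.5,4]-.5+[230,110]
t=up([(308,231),(438,205),(350,436)],4,(200,80))
M=np.array([[88,54,3],[88,-54,3],[-88,54,3]])/1e3
o=r.get_obs();Rt=R.from_rotvec(o["orientation"]);Rc=Rt*REL.inv();c=o["tcp_pos"]-Rc.apply(OFF)
def f(v,w=1):
    P=Rc*R.from_rotvec(v[:3]); q=c+v[3:]
    # rotate about tab grip
    g=np.array([-.118,0,.0015]); X=lambda m:P.apply(m-g)+Rc.apply(g)+q
    return np.r_[(proj("side",X(M[:2]))-s).ravel(),(proj("top",X(M))-t).ravel(),w*v[:3]/.05,w*v[3:]/.002]
for w in(1,.3):
    x=least_squares(f,np.zeros(6),args=(w,)).x
    print("rot deg",np.round(np.degrees(x[:3]),2),"mm",np.round(x[3:]*1e3,1),np.round(f(x)[:10],1))
print(np.round(f(np.zeros(6))[:10],1))
```

```text
rot deg [-1.07 -1.48  0.13] mm [ 0.6 -1.   0.6] [-0.3 -0.2 -0.4  0.8 -0.3  0.1  0.4 -0.8 -0.9  0.2]
rot deg [-2.9  -1.59  0.65] mm [ 1.  -3.1  1.3] [-0.2  0.  -0.3  0.3 -0.3  0.1  0.6 -0.9 -0.4  0. ]
[-0.1  0.5 -0.2  1.9 -0.7 -0.  -0.2 -0.9 -1.2  0.4]
```

```bash
sed -i 's/np.radians(2.0)/np.radians(0.6)/' place.py
python3 - <<'E'
from place import *
cover_now(); p,Q=tool_for(.004,.001,.05); mv(p,Q); p,Q=tool_for(.004,.001,.025); mv(p,Q)
E
```

```text
cover in pan mm [ -0.3  -2.7 152.3] rot deg [-0.1 -1.1 -0.4]
t 8.37 tcp [ 0.4473 -0.1727  0.1772] F [-0.5  1.4 -2.2] g 0.0328 | shift cm [-3.55  0.32  9.34] rot deg [ 0.08  1.11 -0.41]
t 8.37 tcp [ 0.4473 -0.1727  0.1772] F [-0.5  1.4 -2.2] g 0.0328 | shift cm [-4.35  0.33 11.71] rot deg [ 0.08  1.11 -0.41]
```

>>> jog_arm(
  rows=[
    {"xyz": [-0.8, 0.1, 2.2], "delta_rot": [0, 0.5, -0.2], "fingers": 1},
    {"xyz": [-1.6, 0.2, 4.5], "delta_rot": [0, 1.1, -0.4], "fingers": 1},
    {"xyz": [-2.5, 0.3, 6.8], "delta_rot": [0, 1.1, -0.4], "fingers": 1},
    {"xyz": [-3.2, 0.3, 8.5], "delta_rot": [0, 1.1, -0.4], "fingers": 1},
    {"xyz": [-3.6, 0.3, 9.4], "delta_rot": [0, 1.1, -0.4], "fingers": 1},
  ],
)

```text
clock: 8.78
tcp_pos: [0.5004, -0.1556, 0.0911]
orientation: [-0.344, 2.943, 0.033]
contact_force: [-0.0, 0.1, -0.9]
grip_width: 0.0328
```

Run:
```python
from place import *
log()
f=imaging.grab_frame("side"); cv2.imwrite("pics/s10.png",cv2.resize(f[130:240,270:400],None,fx=5.5,fy=5,interpolation=cv2.INTER_CUBIC))
f=imaging.grab_frame("top"); cv2.imwrite("pics/t10.png",cv2.resize(f[110:200,250:350],None,fx=6,fy=6,interpolation=cv2.INTER_CUBIC))
cover_now();p,Q=tool_for(.004,.001,.012); mv(p,Q); p,Q=tool_for(.004,.001,.000); mv(p,Q)
```

```text
cover in pan mm [ 4.8  2.1 48.2] rot deg [0.2 0.1 0. ]
t 8.88 tcp [ 0.4998 -0.1564  0.0916] F [ 0.1  0.2 -1.6] g 0.0328 | shift cm [-1.16 -0.11  3.45] rot deg [ 0.16 -0.07  0.11]
t 8.88 tcp [ 0.4998 -0.1564  0.0916] F [ 0.1  0.2 -1.6] g 0.0328 | shift cm [-1.56 -0.11  4.58] rot deg [ 0.16 -0.07  0.11]
```

View pics/s10.png

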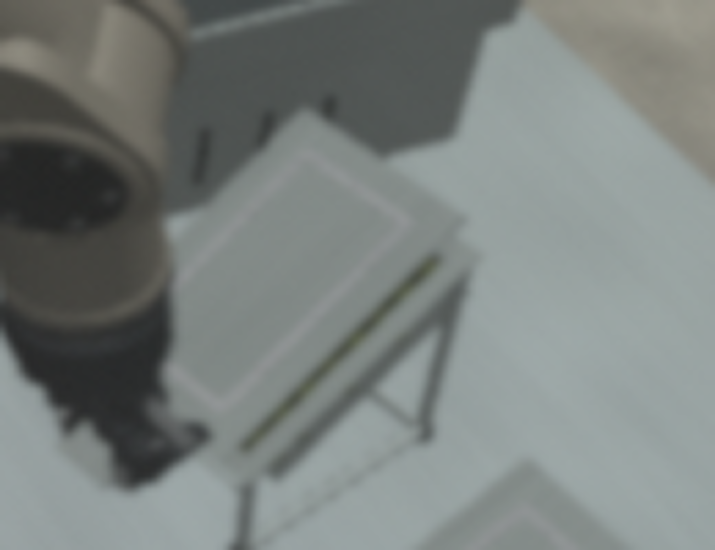

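View pics/t10.png

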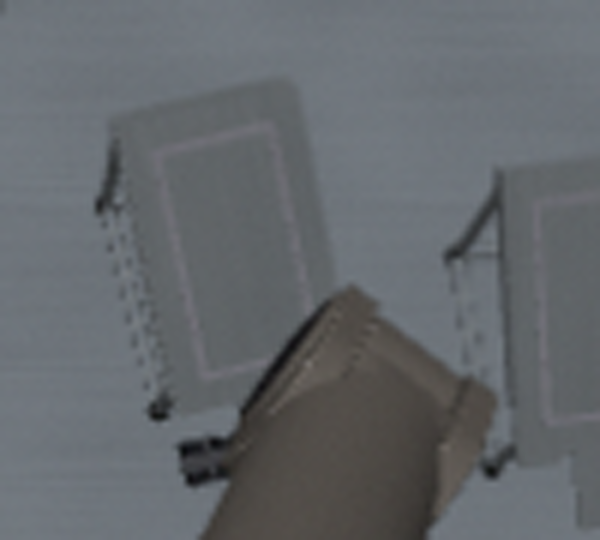

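>>> jog_arm(
  rows=[
    {"xyz": [-0.3, -0.1, 0.9], "delta_rot": [0.2, 0, 0], "fingers": 1},
    {"xyz": [-0.6, -0.1, 1.8], "delta_rot": [0.2, 0, 0], "fingers": 1},
    {"xyz": [-0.9, -0.1, 2.7], "delta_rot": [0.2, 0, 0], "fingers": 1},
    {"xyz": [-1.1, -0.1, 3.3], "delta_rot": [0.2, 0, 0], "fingers": 1},
    {"xyz": [-1.2, -0.1, 3.5], "delta_rot": [0.2, 0, 0], "fingers": 1},
  ],
)

```text
clock: 9.3
tcp_pos: [0.5176, -0.1528, 0.0584]
orientation: [-0.343, 2.944, 0.028]
contact_force: [-0.1, -0.4, -2.2]
grip_width: 0.0324
```

Run:
```python
from place import *
log()
f=imaging.grab_frame("side"); cv2.imwrite("pics/s11.png",cv2.resize(f[140:240,270:390],None,fx=6,fy=6,interpolation=cv2.INTER_CUBIC))
f=imaging.grab_frame("top"); cv2.imwrite("pics/t11.png",cv2.resize(f[110:200,250:350],None,fx=6,fy=6,interpolation=cv2.INTER_CUBIC))
cover_now();p,Q=tool_for(.004,.001,.00); mv(p,Q); p,Q=tool_for(.004,.001,-.002); mv(p,Q)
```

```text
cover in pan mm [ 4.   1.4 10.8] rot deg [0.  0.1 0.1]
t 9.40 tcp [ 0.5175 -0.1531  0.0589] F [-0.6  0.3 -1.7] g 0.0325 | shift cm [-0.38 -0.01  1.04] rot deg [-0.02 -0.11  0.11]
t 9.40 tcp [ 0.5175 -0.1531  0.0589] F [-0.6  0.3 -1.7] g 0.0325 | shift cm [-0.45 -0.01  1.23] rot deg [-0.02 -0.11  0.11]
```

View pics/s11.png

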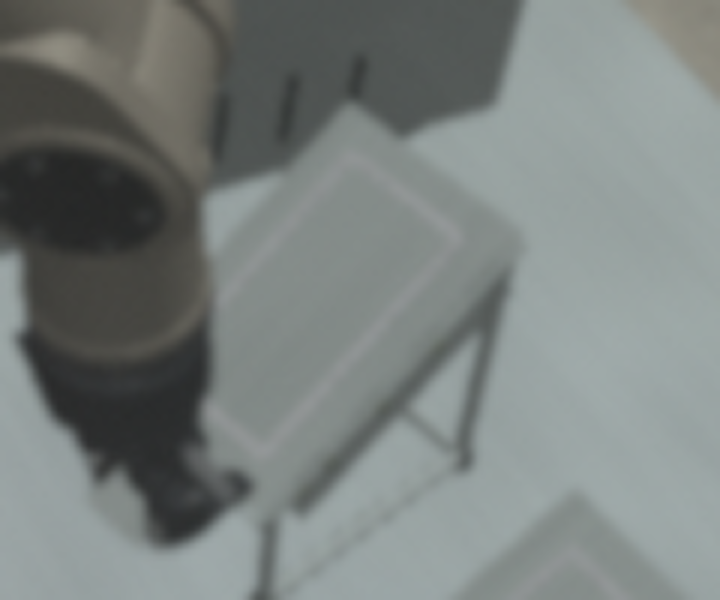

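View pics/t11.png

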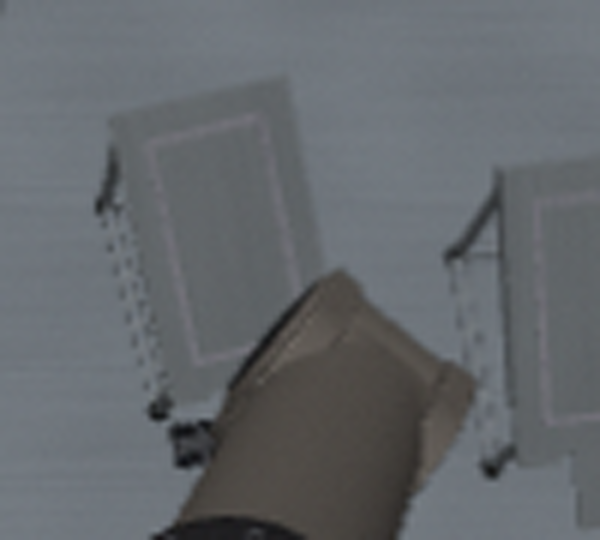

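Run:
```python
from place import *
s=up([(350,103),(525,243)],6,(270,140)); t=up([(110,118),(288,76)],6,(250,110))
M=np.array([[88,54,3],[88,-54,3]])/1e3
for lab,(dx,dy,dz) in {"cover":(.004,.0014,.0108),"at rim":(.004,.0014,0)}.items():
    P=PAN.apply(M+[dx,dy,dz])+PC
    print(lab,"side",np.round(proj("side",P)-s,1).tolist(),"top",np.round(proj("top",P)-t,1).tolist())
for i in(0,1):
    p,e=tri(s[i],t[i]); print(np.round(PAN.inv().apply(p-PC)*1e3-M[i]*1e3,1),round(e*1e3,1))
```

```text
cover side [[0.7, -1.5], [0.1, -2.7]] top [[0.1, 0.0], [0.4, 0.1]]
at rim side [[1.6, -0.1], [0.8, -1.5]] top [[-0.3, -0.5], [-0.2, -0.4]]
[1.7 2.  4.6] 3.0
[ 1.   0.8 -3.6] 2.2
```

```bash
sed -i 's/np.radians(0.6)/np.radians(2.4)/' place.py
python3 - <<'E'
from place import *
cover_now()
for dz in(.005,.001,-.001):
    p,Q=tool_for(.004,.000,dz); mv(p,Q)
E
```

```text
cover in pan mm [3.9 1.4 7.1] rot deg [0.  1.9 0.1]
t 9.40 tcp [ 0.5175 -0.1531  0.0589] F [-0.6  0.3 -1.7] g 0.0325 | shift cm [-0.27 -0.11  0.57] rot deg [-0.02 -1.91  0.11]
t 9.40 tcp [ 0.5175 -0.1531  0.0589] F [-0.6  0.3 -1.7] g 0.0325 | shift cm [-0.41 -0.11  0.95] rot deg [-0.02 -1.91  0.11]
t 9.40 tcp [ 0.5175 -0.1531  0.0589] F [-0.6  0.3 -1.7] g 0.0325 | shift cm [-0.48 -0.11  1.13] rot deg [-0.02 -1.91  0.11]
```

>>> jog_arm(
  rows=[
    {"xyz": [-0.1, -0.05, 0.2], "delta_rot": [0, -1, 0], "fingers": 1},
    {"xyz": [-0.2, -0.1, 0.4], "delta_rot": [0, -1.9, 0], "fingers": 1},
    {"xyz": [-0.25, -0.1, 0.55], "delta_rot": [0, -1.9, 0], "fingers": 1},
    {"xyz": [-0.3, -0.1, 0.65], "delta_rot": [0, -1.9, 0], "fingers": 1},
    {"xyz": [-0.3, -0.1, 0.65], "delta_rot": [0, -1.9, 0], "fingers": 1},
  ],
)

```text
clock: 9.82
tcp_pos: [0.5218, -0.1532, 0.053]
orientation: [-0.338, 2.912, 0.033]
contact_force: [1.4, -0.2, -1.3]
grip_width: 0.0329
```

Run:
```python
from place import *
log()
f=imaging.grab_frame("side"); cv2.imwrite("pics/s12.png",cv2.resize(f[140:240,270:390],None,fx=6,fy=6,interpolation=cv2.INTER_CUBIC))
cover_now()
for dz in(.001,-.002):
    p,Q=tool_for(.004,.000,dz); mv(p,Q)
```

```text
cover in pan mm [4.1 0.3 4.1] rot deg [0.  0.  0.1]
t 9.87 tcp [ 0.5219 -0.1532  0.0531] F [-0.3  0.  -0.8] g 0.0326 | shift cm [-0.09 -0.01  0.3 ] rot deg [-0.02 -0.02  0.11]
t 9.87 tcp [ 0.5219 -0.1532  0.0531] F [-0.3  0.  -0.8] g 0.0326 | shift cm [-0.18 -0.01  0.59] rot deg [-0.02 -0.02  0.11]
```

View pics/s12.png

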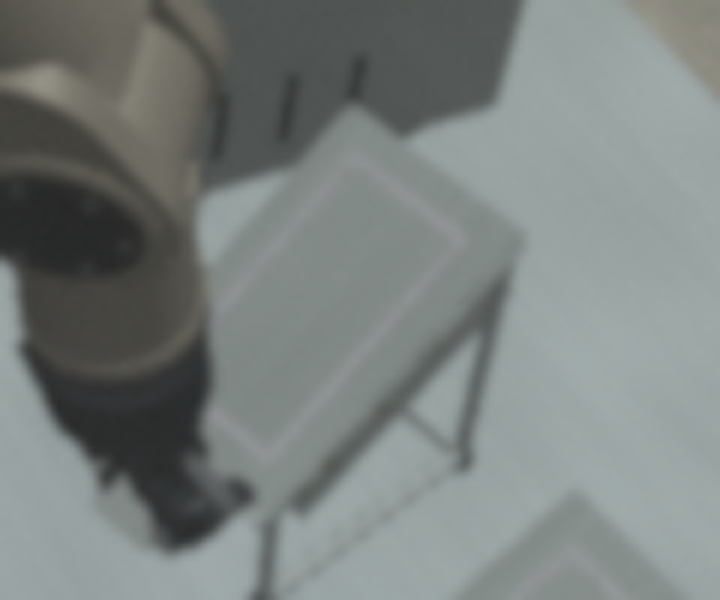

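>>> jog_arm(
  rows=[
    {"xyz": [-0.03, 0, 0.1], "delta_rot": [0, 0, 0], "fingers": 1},
    {"xyz": [-0.06, 0, 0.2], "delta_rot": [0, 0, 0], "fingers": 1},
    {"xyz": [-0.09, 0, 0.3], "delta_rot": [0, 0, 0], "fingers": 1},
    {"xyz": [-0.12, 0, 0.4], "delta_rot": [0, 0, 0], "fingers": 1},
    {"xyz": [-0.12, 0, 0.4], "delta_rot": [0, 0, 0], "fingers": 1},
  ],
)

```text
clock: 10.28
tcp_pos: [0.5239, -0.1526, 0.0493]
orientation: [-0.339, 2.911, 0.033]
contact_force: [-0.1, -1.2, -2.5]
grip_width: 0.0327
```

Run:
```python
from place import *
log();cover_now()
print(r.get_obs()["moment"])
p,Q=tool_for(.004,.000,-.002); mv(p,Q)
```

```text
cover in pan mm [ 4.   0.4 -0.3] rot deg [0.  0.  0.1]
[-0.09377164  0.44098157 -0.0345226 ]
t 10.28 tcp [ 0.5239 -0.1526  0.0493] F [-0.1 -1.2 -2.5] g 0.0327 | shift cm [-0.05 -0.02  0.17] rot deg [-0.01 -0.02  0.12]
```

>>> jog_arm(
  rows=[
    {"xyz": [-0.03, 0, 0.1], "delta_rot": [0, 0, 0], "fingers": 1},
    {"xyz": [-0.06, 0, 0.2], "delta_rot": [0, 0, 0], "fingers": 1},
    {"xyz": [-0.09, 0, 0.3], "delta_rot": [0, 0, 0], "fingers": 1},
    {"xyz": [-0.09, 0, 0.3], "delta_rot": [0, 0, 0], "fingers": 1},
    {"xyz": [-0.09, 0, 0.3], "delta_rot": [0, 0, 0], "fingers": 1},
  ],
)

```text
clock: 10.7
tcp_pos: [0.5252, -0.1523, 0.0468]
orientation: [-0.339, 2.911, 0.034]
contact_force: [-3.8, 0.4, 6.2]
grip_width: 0.0327
```

Run:
```python
from place import *
log();cover_now()
print(r.get_obs()["moment"])
f=imaging.grab_frame("side"); cv2.imwrite("pics/s13.png",cv2.resize(f[140:240,270:390],None,fx=6,fy=6,interpolation=cv2.INTER_CUBIC))
f=imaging.grab_frame("top"); cv2.imwrite("pics/t13.png",cv2.resize(f[110:200,250:350],None,fx=6,fy=6,interpolation=cv2.INTER_CUBIC))
```

```text
cover in pan mm [ 4.   0.4 -3.1] rot deg [0.  0.  0.1]
[0.07263877 0.61132625 0.0969133 ]
```

View pics/s13.png

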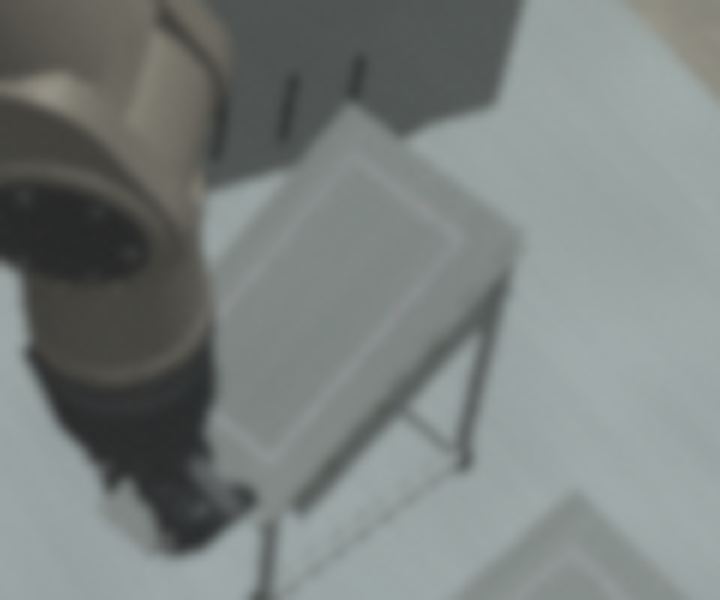

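View pics/t13.png

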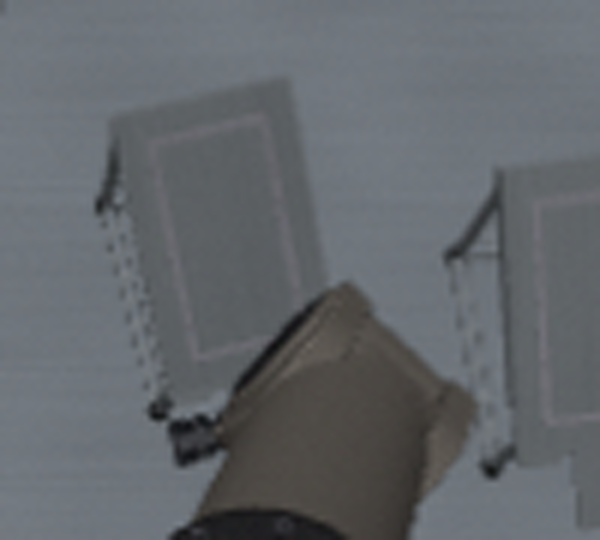

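Contact force is about 7 N along the rim normal, so the cover is seated. In the side crop its far corner (522,240) is on the rim. Release gently.

>>> jog_arm(
  rows=[
    {"xyz": [0, 0, 0], "delta_rot": [0, 0, 0], "fingers": 1},
    {"xyz": [0, 0, 0], "delta_rot": [0, 0, 0], "fingers": 0.55},
    {"xyz": [0, 0, 0], "delta_rot": [0, 0, 0], "fingers": 0.5},
    {"xyz": [0, 0, 0], "delta_rot": [0, 0, 0], "fingers": 0.4},
    {"xyz": [0, 0, 0], "delta_rot": [0, 0, 0], "fingers": 0.4},
  ],
  grip_force=20,
)

```text
clock: 11.22
tcp_pos: [0.5255, -0.1523, 0.0468]
orientation: [-0.339, 2.911, 0.033]
contact_force: [0.6, -0.1, 0.8]
grip_width: 0.0516
```

Run:
```python
from place import *
mv([.5,-.15,.05])
f=imaging.grab_frame("side"); cv2.imwrite("pics/s14.png",cv2.resize(f[140:240,270:390],None,fx=6,fy=6,interpolation=cv2.INTER_CUBIC))
```

```text
t 11.22 tcp [ 0.5255 -0.1523  0.0468] F [ 0.6 -0.1  0.8] g 0.0516 | shift cm [ 2.31  0.81 -0.82] rot deg [0. 0. 0.]
```

View pics/s14.png

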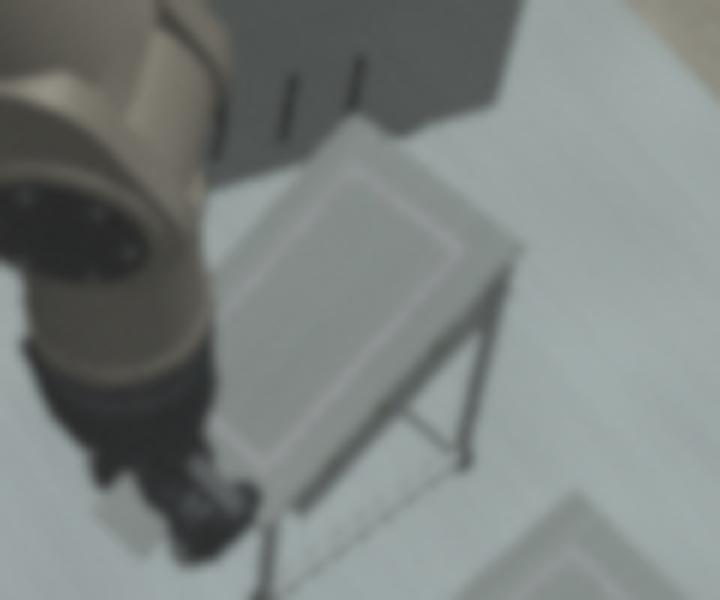

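>>> jog_arm(
  rows=[
    {"xyz": [0.3, 0, -1], "delta_rot": [0, 0, 0], "fingers": 0.4},
    {"xyz": [0.8, 0, -2.5], "delta_rot": [0, 0, 0], "fingers": 0.4},
    {"xyz": [1.4, 0, -4.5], "delta_rot": [0, 0, 0], "fingers": 0.4},
    {"xyz": [2, 0, -7.5], "delta_rot": [0, 0, 0], "fingers": 0.4},
    {"xyz": [2, 0, -11], "delta_rot": [0, 0, 0], "fingers": 0.4},
  ],
)

```text
clock: 11.68
tcp_pos: [0.4809, -0.162, 0.1499]
orientation: [-0.337, 2.916, 0.035]
contact_force: [0.2, 1.1, 1.1]
grip_width: 0.0514
```

>>> jog_arm(
  rows=[
    {"xyz": [0, 1, -3], "delta_rot": [0, 0, 0], "fingers": 0.4},
    {"xyz": [0, 4, -5], "delta_rot": [0, 0, 0], "fingers": 0.4},
    {"xyz": [0, 8, -6], "delta_rot": [0, 0, 0], "fingers": 0.4},
    {"xyz": [0, 12, -7], "delta_rot": [0, 0, 0], "fingers": 0.4},
    {"xyz": [0, 16, -8], "delta_rot": [0, 0, 0], "fingers": 0.4},
  ],
)

```text
clock: 12.1
tcp_pos: [0.4272, -0.0093, 0.2295]
orientation: [-0.334, 2.914, 0.035]
contact_force: [1.3, 1.1, 0.5]
grip_width: 0.0511
```

Run:
```python
from place import *
mv([.5,-.15,.05])
f=imaging.grab_frame("side"); cv2.imwrite("pics/s15.png",cv2.resize(f[140:260,260:400],None,fx=5,fy=5,interpolation=cv2.INTER_CUBIC)); cv2.imwrite("pics/side15.png",cv2.resize(f,(768,576)))
f=imaging.grab_frame("top"); cv2.imwrite("pics/t15.png",cv2.resize(f[110:200,250:350],None,fx=6,fy=6,interpolation=cv2.INTER_CUBIC)); cv2.imwrite("pics/top15.png",cv2.resize(f,(768,576)))
```

```text
t 12.10 tcp [ 0.4272 -0.0093  0.2295] F [1.3 1.1 0.5] g 0.0511 | shift cm [ -0.08 -15.35  18.37] rot deg [0. 0. 0.]
```

View pics/s15.png

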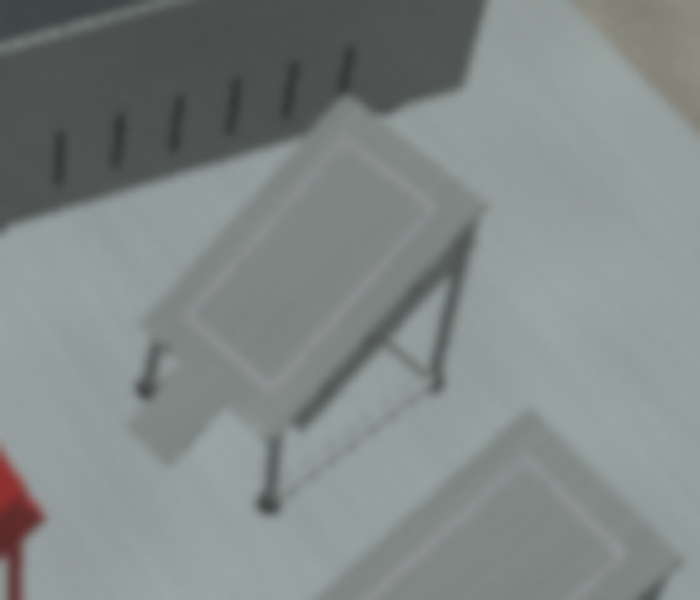

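View pics/t15.png

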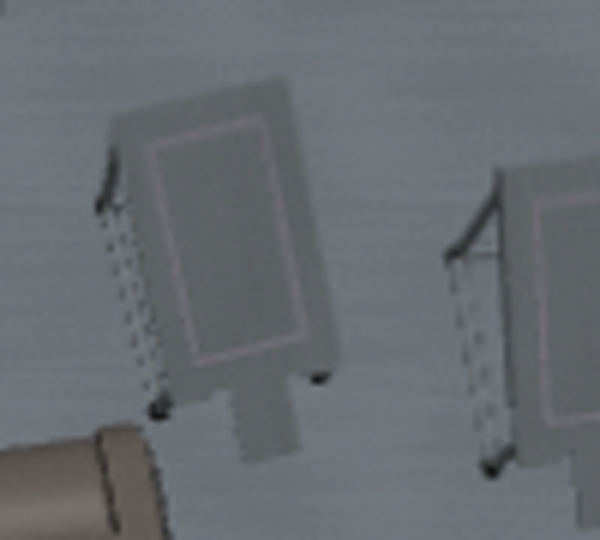

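View pics/top15.png

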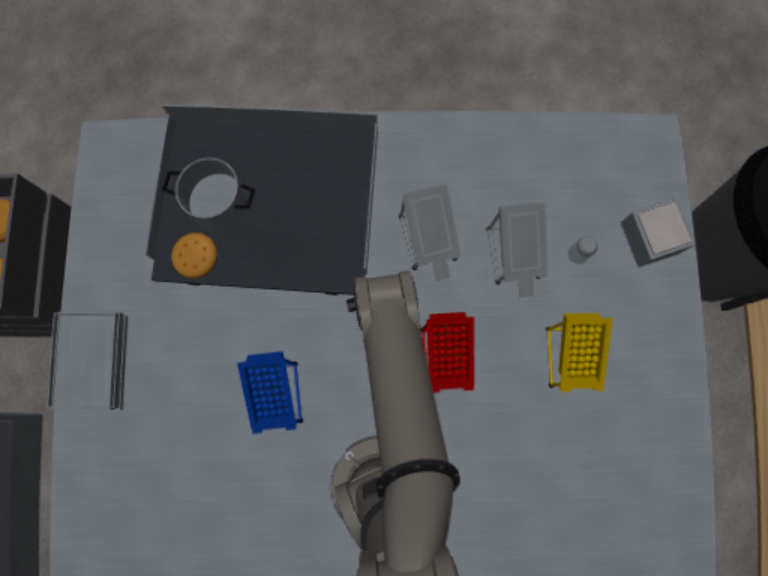

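Run:
```python
from place import *
s=up([(348,93),(487,207),(128,427),(167,465)],5,(260,140)); t=up([(110,115),(288,76),(245,463),(299,452)],6,(250,110))
M=np.array([[88,54,3],[88,-54,3],[-140,18,3],[-140,-18,3]])/1e3
def f(v,free):
    w=np.zeros(6); w[free]=v
    P=PAN.apply(R.from_rotvec(w[:3]).apply(M)+w[3:])+PC
    return np.r_[(proj("side",P)-s).ravel(),(proj("top",P)-t).ravel()]
for free in([2,3,4],[0,1,2,3,4,5]):
    q=least_squares(f,np.zeros(len(free)),args=(free,),loss="soft_l1");x=np.zeros(6);x[free]=q.x
    print("rot deg",np.round(np.degrees(x[:3]),2),"mm",np.round(x[3:]*1e3,1),np.round(f(q.x,free),1).tolist())
```

```text
rot deg [0.  0.  0.3] mm [ 0.6 -1.1  0. ] [-0.1, -0.2, 0.6, -1.1, -0.5, -0.6, 0.3, -0.1, 0.5, 0.9, 0.5, 0.4, 0.0, 0.5, 0.5, 0.0]
rot deg [0.49 0.3  0.27] mm [ 0.2 -0.3 -5.2] [0.1, 0.4, 0.7, -0.5, -0.3, -0.4, 0.5, 0.1, 0.1, 0.8, -0.0, 0.3, -0.4, 0.3, 0.0, -0.2]
```

>>> jog_arm(
  rows=[
    {"xyz": [0, 0, 0], "delta_rot": [0, 0, 0], "fingers": 0.4},
    {"xyz": [0, 0, 0], "delta_rot": [0, 0, 0], "fingers": 0.4},
    {"xyz": [0, 0, 0], "delta_rot": [0, 0, 0], "fingers": 0.4},
    {"xyz": [0, 0, 0], "delta_rot": [0, 0, 0], "fingers": 0.4},
    {"xyz": [0, 0, 0], "delta_rot": [0, 0, 0], "fingers": 0.4},
  ],
)

```text
clock: 12.62
tcp_pos: [0.4273, -0.0062, 0.2297]
orientation: [-0.344, 2.913, 0.038]
contact_force: [0.8, 0.3, 0.1]
grip_width: 0.0513
```

Run:
```python
from bench import r
print(r.hand_in())
```

```text
the job is handed in; nothing more can be done
None
```

The cover is on the open olive pan, tab at the low end, and I handed the job in at about 12.6 s; hand-in gives no verdict.

I slid it flat about 66 mm over the griddle's front edge and gripped the tab across its width. I then carried it to the pan, lowered it until about 7 N of contact showed along the rim's normal, and let go. The far end was a few millimetres high and settled when I opened the fingers.

**Final position:** a fit to both cameras puts the cover within about 1 mm of centre along and across, and square within 0.3°.

**Disagreement:** a free fit of all six values gave at most 0.5° of tilt but put the cover 5 mm below the rim. Sinking into the rim isn't possible, so I took that as calibration and pixel error. Height is the least certain of my checks.

**Rest of the scene:** the gripper was well clear of everything, reading about 1 N or less. In the last top view the pot, flatbread, shaker and shut pan looked unmoved; I judged that by eye and did not measure it.

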